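# Slide the rack shelf home and turn its keeper

### The job

Push the half-inserted wooden shelf along the rails of the small steel rack until you feel its back edge drop into the notches on both sides, and stop there without forcing it. Then push the brass keeper by its black knob all the way round to its stop, so that it lies across the front of the shelf. Push only: do not lift or tip the shelf, and leave the stock around and under it standing where it is.

Things in the scene. Friction and masses are not known exactly. Their poses are not given: they have to be found in the camera images.
- rack: Fixed bench-top rack of grey slotted steel angle, 280 deep (x) x 344 wide (y) x 180 mm high. Origin: centre of its footprint, on the bench; x runs from its open front to its back (the way the shelf is pushed), y to its left, z up. Between the rails the front is open down to the lower deck (top at z = 40 mm), where stock stands up to z = 120 mm.
- shelf_front (a point): Middle of the front edge of the loose wooden shelf (240 deep x 270 wide x 18 mm thick, about 0.6 kg), half-way up its thickness. It starts 45 to 106 mm short of home, overhanging the rack's front and sloping slightly down there; pressing down on the front tips it. Home, this point is at rack x = -135 to -129, z = 169 mm and the shelf is level. Sliding takes about 1 to 3 N.
- shelf_back_left (a point): Left end of the shelf's back, on its underside over the batten, 125 mm left of the middle, 215 mm behind the front edge. The batten (14 mm in x, 8 mm high, 262 mm wide) is fixed under the shelf and rides on the rails: this point at rack z = 168 mm. At home it drops 8 mm into the notches (z = 160, x = 80 to 86 mm), whose far end stops it dead.
- shelf_back_right (a point): The same at the right end. Rails (rack frame): bearing faces at z = 160 mm, |y| = 105 to 137 mm, from x = -140 to +135 mm; the notch in each is cut through from x = +73 to +93 mm. Upright guides outside the rails reach z = 178 mm and leave the shelf 2.5 mm on each side, so it can skew a little: if one end has dropped and the other not, push nearer that other side.
- keeper (a joint): Swing keeper: flat brass bar 75 x 18 x 7 mm on a vertical pivot on top of the rack's left front post. 0 rad: it points forwards (rack -x). The value grows as it swings inwards, towards the rack's right, to a stop at 1.571 rad, where it points along rack -y over the shelf's front, 5 mm above it. Stiff hinge: it stays where left; about 1 N at the knob turns it.
- keeper_knob (a point): Centre, half-way up, of the upright black knob on the free end of the keeper: 16 mm diameter, 22 mm high, on rack z = 196 to 218 mm, 62 mm from the pivot. The brass bar's top is at rack z = 190 mm.
- keeper_pivot (a point): The keeper's pivot axis, half-way up the bar, at rack x = -118, y = +157, z = 187 mm. A screw head stands to z = 196 mm there.
- bowl: Loose terracotta bowl, 90 mm diameter x 50 mm, on the rack's lower deck. Leave. Origin: centre of its underside.
- tin: Loose red tin, 68 mm diameter x 80 mm, on the rack's lower deck. Leave. Origin: centre of its underside.
- mug: Loose blue mug, 80 mm diameter x 90 mm, on the bench. Leave. Origin: centre of its underside.
- jar: Loose amber glass jar, 72 mm diameter x 100 mm, on the bench. Leave. Origin: centre of its underside.
- candlestick: Loose brass candlestick, base 84 mm diameter, 120 mm high, on the bench. Leave. Origin: centre of its underside.
- vase: Loose white vase, 80 mm diameter x 105 mm, on the bench. Leave. Origin: centre of its underside.
- clock: Loose wooden mantel clock, 55 x 110 x 97 mm, on the bench. Leave. Origin: centre of its underside.
- shelf: The loose shelf board itself. Origin: centre of the underside of the board (120 mm behind its front edge, 95 mm in front of the batten's middle); x to its back, y left, z up.

How it is judged:
By the outcome, as a careful person would: the job done as asked, in the order asked, and still so for the second after the job is handed in, with the robot touching nothing.
It also fails if it takes over 45 s, if anything falls off the work surface, if the arm or the gripper's body presses on something with over 40 N, if the wrist force passes 120 N, or if a joint passes its speed limit or range.

### The arm

A 6-joint arm with a two-finger parallel gripper is mounted at the origin on the work surface. World frame = base frame: x ahead of the robot, y to its left, z up, the work surface at z = 0. Lengths are in m, angles in rad, forces in N, time in s.
With the tool pointing down it reaches from about 0.325 to 0.925 m from the base axis. Payload 3.1 kg.
Tool frame: the origin (TCP) lies midway between the tips of the shut fingers; the grasp point (between the pads) lies 19 mm behind it; z points along the fingers, y is the direction in which the jaws open and shut (so a half turn about z gives the same grasp; the last joint's range is limited). The gripper opens to 85 mm and grips with 20 to 120 N. Pads are 22 mm wide; open, the fingers measure 114 mm over their backs; the gripper's body (76 mm by 85 mm) begins 54 mm behind the grasp point. The pads swing forward as they close: fully open they stand 13 mm farther back than shut.
Start: joints at [-1.41, 0.217, 1.613, -0, 1.311, -0.112], TCP at [0.168, -0.602, 0.198] pointing down, gripper open.
Joint ranges: [-2.75, 2.75], [-0.78, 2.1], [0.31, 2.55], [-1.13, 4.27], [0.13, 2.63], [-2.58, 2.58]. Speed limits (rad/s): [2.79, 2.79, 3.14, 3.14, 3.14, 3.14].

### API

Orientations are given as a unit quaternion [x, y, z, w].
In Python, from rig import r gives the robot as it stands. The module is installed in compiled form; this text tells all that it offers.
- The arm moves only by the tool apply_moves, never from a script. Its argument "plan" is a list of rows, each an object with "slide": the shift along the tool's x, y, z in cm, a list of three; "rot": the turn, a rotation vector about the tool's x, y, z in degrees, a list of three; "hand": the finger opening in cm, from 0 to 8.54. A call has 1 to 20 rows; each row is the pose to reach, as a shift and turn from the pose commanded when the call began, along the tool's axes at that moment; what a row does not reach only later rows make up. A row lasts 1/10 s, in which the tool goes at most 50 mm and 8.59 degrees, less where a joint would pass 70% of its speed; a pose out of reach is approached as far as the arm can. A call with a gripper value outside its range is refused whole. The fingers move at their own pace and stop on an object; "newtons" is the grip in N (left out, the last holds). Time passes only in rows, so rows that repeat a pose let the fingers close. It gives the time, the measured TCP pose, the force and the opening at its end, in the units of the state.
- r.observe(): the state, without advancing time (a new reading comes with each control period).
- r.grab_frame(name): name is "scene" or "top" or "wrist"; returns a dict with "image" (480x640x3 uint8, blue, green, red), "fov_y" (degrees; the focal length in pixels is half the picture's height over the tangent of half this angle, whatever the lens; pixels are square), "cx", "cy" (the principal point, pixels), "k1" (the pictures are not rectified: a ray, as slopes to the right and down, at radius r is drawn at 1 + k1 r^2 times it, then the intrinsics apply), "R" (3x3) and "t" (3): a world point X has camera coordinates R X + t; the wrist camera has in their place "T_tool_cam" (4x4, takes a point from camera to tool coordinates, whose origin is the TCP and whose axes are the flange's). Camera axes: x right, y down, z forward; pixel columns grow to the right and rows downward; lengths in m; the calibration is good to about 2 mm. A picture is of the moment at which its call begins: read the wrist's pose just before it. There is no depth.
- r.job_done(): hands the job in, once; it reports no verdict.
Trained networks look in the newest picture that a camera, given by its name, has taken for a name from the list of things; names that differ only in an ending like _2 or _b are one class to them, and where a whole thing is asked for, a point or a joint stands for the part that bears it (a point fixed in the world has none). Each returns a list of dicts, best first, with "confidence" (0 to 1); they miss things now and then, are a little off and sometimes report something else, mostly with a low value. They report only what shows in the picture. A call takes as long as a camera call.
- r.spot_in(camera, label): "centre" ([column, row] in pixels, amid what is visible of it).
- r.place_of(camera, label): "centre" ([column, row] in pixels: a listed point, or the origin of a listed thing).
The state is a dict: "time_s": time; "q": joint angles; "joint_vel": joint speeds; "tau": joint torques, N m; "eef_pos": TCP position; "tool_rot": TCP orientation; "force": force on the tool from outside, world axes, zero at the start; "moment": the same for the moment, N m; "width": finger opening in m.
Only numpy, scipy, OpenCV 4.12 (cv2) and the standard library are available. Lean on these libraries where they do the work, as an engineer would, in place of code of your own. Each camera call takes 0.05 s, during which the arm holds its last target.

## Working session

There is one attempt and no reset: what is moved stays moved. The work goes in short steps, Python scripts to look and compute and a tool call to move; the robot and the scene stay as the last step left them, time stands still between calls to the robot, and variables do not carry over. Pictures are saved under pics/ and viewed, and the job is handed in when it is done.

Besides the shell and the picture viewer there is one more tool, called after ">>>" by a JSON object that holds its "fn" and its "kwargs". apply_moves: Moves the arm, as the interface text tells. Its arguments: {"type":"object","properties":{"plan":{"type":"array","items":{"type":"object","properties":{"slide":{"type":"array","items":{"type":"number"}},"rot":{"type":"array","items":{"type":"number"}},"hand":{"type":"number"}}}},"newtons":{"type":"number"}},"required":["plan"]}

```bash
mkdir -p pics; cat > h.py <<'E'
import numpy as np, cv2
from rig import r
from scipy.spatial.transform import Rotation as Ro
def grab(n,fn=None):
    st=r.observe(); f=r.grab_frame(n)
    if fn: cv2.imwrite('pics/'+fn,f['image'])
    if 'T_tool_cam' in f:
        T=np.eye(4);T[:3,:3]=Ro.from_quat(st['tool_rot']).as_matrix();T[:3,3]=st['eef_pos']
        M=np.linalg.inv(T@np.array(f['T_tool_cam']));f['R']=M[:3,:3];f['t']=M[:3,3]
    f['R']=np.array(f['R']);f['t']=np.array(f['t'])
    f['f']=240/np.tan(np.radians(f['fov_y'])/2)
    return f
def proj(f,X):
    c=np.atleast_2d(X)@f['R'].T+f['t']; s=c[:,:2]/c[:,2:]
    s=s*(1+f['k1']*(s**2).sum(1,keepdims=True))
    return s*f['f']+[f['cx'],f['cy']]
def ray(f,p):
    d=(np.array(p)-[f['cx'],f['cy']])/f['f']; s=d.copy()
    for _ in range(20): s=d/(1+f['k1']*(s@s))
    v=f['R'].T@np.array([s[0],s[1],1]); o=-f['R'].T@f['t']
    return o,v/np.linalg.norm(v)
def tri(L):
    A=0;b=0
    for f,p in L:
        o,v=ray(f,p);P=np.eye(3)-np.outer(v,v);A=A+P;b=b+P@o
    X=np.linalg.solve(A,b)
    return X,[np.linalg.norm(proj(f,X)[0]-p) for f,p in L]
E
python3 - <<'E'
from h import *
s=r.observe();print(s)
N="rack shelf_front shelf_back_left shelf_back_right keeper keeper_knob keeper_pivot bowl tin mug jar candlestick vase clock shelf".split()
F={}
for c in("scene","top","wrist"):
    F[c]=grab(c,c+'0.png'); print(c,F[c]['fov_y'],F[c]['k1'],-F[c]['R'].T@F[c]['t'])
D={}
for n in N:
    for c in F:
        D[n,c]=r.place_of(c,n)
        print(n,c,[(np.round(d['centre'],1).tolist(),round(d['confidence'],2)) for d in D[n,c][:2]])
    L=[(F[c],D[n,c][0]['centre']) for c in("scene","top") if D[n,c]]
    if len(L)==2: print('   ',tri(L))
print(r.observe()['time_s'])
E
```

```text
{'time_s': 0.0, 'q': array([-1.41020170e+00,  2.17737565e-01,  1.61494422e+00, -1.53119724e-05,
        1.31128320e+00, -1.12229286e-01]), 'joint_vel': array([ 0.0010693 , -0.0012971 ,  0.00075668,  0.0010858 , -0.00059982,
        0.00029035]), 'tau': array([ 2.64150374e-03, -3.96839726e+01, -3.03854835e+01, -8.06120534e-05,
        9.62211139e-03, -8.30877724e-06]), 'eef_pos': array([ 0.16826259, -0.60099634,  0.19707338]), 'tool_rot': array([ 9.90709343e-01,  1.35991144e-01, -3.60769999e-05, -1.18564062e-03]), 'force': array([-0.44979698, -0.0513376 ,  0.68393723]), 'moment': array([-0.02851565, -0.00722838,  0.02836923]), 'width': 0.08497876268427527}
scene 50.05526635617135 -0.07036735025442493 [ 1.17852176 -0.2674389   0.72759903]
top 44.133932767955486 -0.13918422169983802 [ 0.44383204 -0.0211965   1.30384949]
wrist 68.5673814717199 -0.04092160328040408 [ 0.23116069 -0.58371412  0.37182993]
rack scene []
rack top []
rack wrist []
shelf_front scene [([294.5, 213.4], 0.67)]
shelf_front top [([344.2, 288.4], 0.87)]
shelf_front wrist []
    (array([ 0.49849905, -0.0286997 ,  0.16323121]), [np.float64(0.7645300613399806), np.float64(0.7055691626820096)])
shelf_back_left scene [([403.5, 284.9], 0.56), ([410.6, 258.3], 0.28)]
shelf_back_left top [([303.8, 171.1], 0.75)]
shelf_back_left wrist []
    (array([0.72789566, 0.05929597, 0.17106575]), [np.float64(1.9106138951193974), np.float64(1.4570790673969929)])
shelf_back_right scene [([235.6, 312.3], 0.59)]
shelf_back_right top [([430.1, 193.1], 0.94), ([396.5, 183.6], 0.72)]
shelf_back_right wrist []
    (array([ 0.68894385, -0.18969928,  0.1676483 ]), [np.float64(1.2719308279040902), np.float64(0.926077530858507)])Traceback (most recent call last):
  File "<stdin>", line 10, in <module>
ValueError: it knows: bowl, candlestick, clock, jar, keeper_knob, keeper_pivot, mug, rack, shelf, shelf_back_left, shelf_back_right, shelf_front, tin, vase
```

```bash
python3 - <<'E'
from h import *
N="rack shelf_front keeper_knob keeper_pivot bowl tin mug jar candlestick vase clock shelf".split()
F={}
for c in("scene","top"):
    F[c]=grab(c,c+'1.png')
D={}
for n in N:
    for c in F:
        D[n,c]=r.place_of(c,n)
        print(n,c,[(np.round(d['centre'],1).tolist(),round(d['confidence'],2)) for d in D[n,c][:2]])
    L=[(F[c],D[n,c][0]['centre']) for c in("scene","top") if D[n,c]]
    if len(L)==2: print('   ',tri(L))
print(r.observe()['time_s'])
E
```

```text
rack scene [([318.8, 369.3], 0.68)]
rack top [([254.3, 195.5], 0.34)]
    (array([ 0.69664574,  0.06481916, -0.03383999]), [np.float64(65.3185005838941), np.float64(52.01813649192212)])
shelf_front scene [([295.3, 213.8], 0.8)]
shelf_front top [([347.4, 289.3], 0.9)]
    (array([ 0.49820263, -0.03122194,  0.16270212]), [np.float64(1.4267021833619764), np.float64(1.3162160873206987)])
keeper_knob scene [([388.3, 201.1], 0.88)]
keeper_knob top [([234.3, 277.2], 0.74), ([270.9, 255.4], 0.65)]
    (array([0.50913899, 0.17300108, 0.14849245]), [np.float64(9.203248686437158), np.float64(8.83519589339371)])
keeper_pivot scene [([397.4, 228.4], 0.83)]
keeper_pivot top [([272.0, 219.3], 0.77), ([304.9, 171.4], 0.3)]
    (array([0.62480051, 0.11001015, 0.18750012]), [np.float64(2.562692829033394), np.float64(2.1975274151301605)])
bowl scene [([285.7, 381.6], 0.74), ([180.5, 280.3], 0.43)]
bowl top [([394.3, 184.6], 0.84)]
    (array([ 0.73588392, -0.13255128,  0.02877231]), [np.float64(0.5539719816654116), np.float64(0.39872885643158307)])
tin scene [([368.6, 336.2], 0.82), ([286.6, 380.0], 0.
[... 678 characters left out ...]
057165813748562), np.float64(0.8426584798948475)])
vase scene [([163.9, 376.7], 0.79), ([441.5, 323.3], 0.57)]
vase top [([472.3, 234.2], 0.87)]
    (array([ 0.63441224, -0.31285299, -0.00559155]), [np.float64(0.11265839800857622), np.float64(0.08272799303397586)])
clock scene [([408.8, 258.5], 0.74)]
clock top [([235.3, 278.0], 0.65)]
    (array([ 0.52380258,  0.21387476, -0.0035446 ]), [np.float64(0.3150412641246168), np.float64(0.2939023067139989)])
shelf scene [([307.9, 257.3], 0.84), ([296.2, 212.4], 0.71)]
shelf top [([355.4, 229.2], 0.65), ([446.6, 325.8], 0.18)]
    (array([ 0.61412057, -0.04761814,  0.16373564]), [np.float64(0.6041754981894026), np.float64(0.5000574980839931)])
2.05
```

View pics/scene0.png

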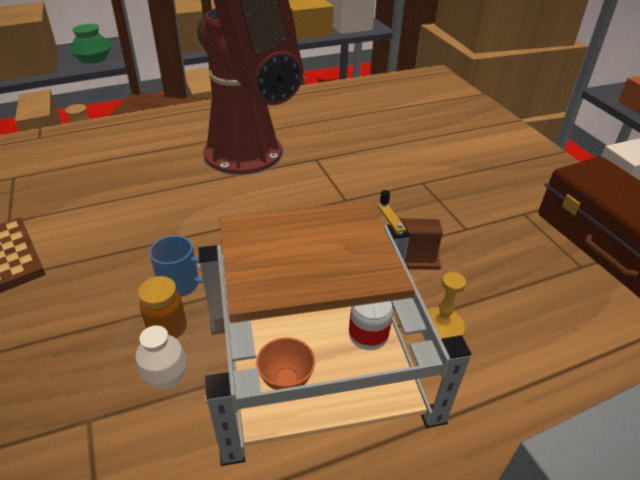

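View pics/top0.png

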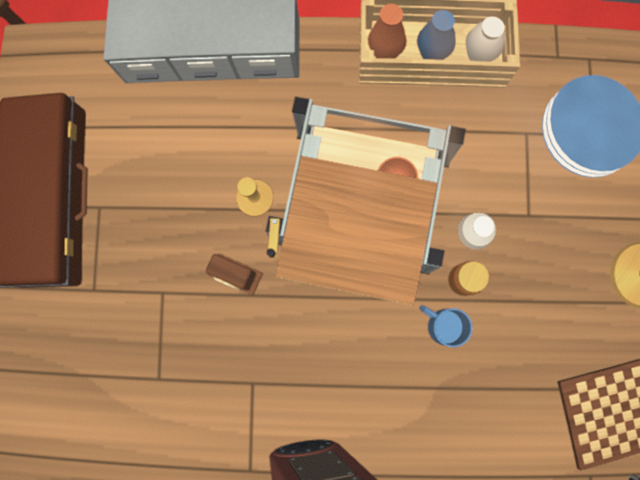

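The scene view shows the shelf overhanging the front (row 210), with the keeper pointing forward at (388,200). The top view shows the rack turned about -11°, with the knob at (271,254) and the rear posts at (302,105) and (456,135). I'll zoom in to fit the rack pose.

```bash
python3 - <<'E'
import cv2
a=cv2.imread('pics/top0.png')[85:315,225:485]; cv2.imwrite('pics/topz.png',cv2.resize(a,None,fx=3,fy=2.6,interpolation=cv2.INTER_CUBIC)[:, :])
b=cv2.imread('pics/scene0.png')[180:470,190:480]; cv2.imwrite('pics/scz.png',cv2.resize(b,None,fx=2,fy=2,interpolation=cv2.INTER_CUBIC))
E
python3 - <<'E'
from h import *
from scipy.optimize import least_squares
F={c:grab(c) for c in('scene','top')}
# rack fit: posts' corner etc. initial from networks
def T(p,X):
    X=np.atleast_2d(X);c,s=np.cos(p[2]),np.sin(p[2])
    return np.c_[p[0]+c*X[:,0]-s*X[:,1],p[1]+s*X[:,0]+c*X[:,1],X[:,2]]
piv=[-.118,.157,.1905]
obs=[('scene',piv,(397.4,228.4)),('top',piv,(272,219.3)),
 ('top',[.14,.172,.18],(295,99)),('top',[.14,-.172,.18],(465,129)),
 ('top',[-.14,-.172,.18],(441,273)),('scene',[.14,.172,.18],(469,357)),('scene',[.14,-.172,.18],(207,401))]
def res(p): return np.concatenate([proj(F[c],T(p,X))[0]-u for c,X,u in obs])
s=least_squares(res,[.73,-.02,-.2],loss='soft_l1')
print(s.x,np.degrees(s.x[2]),res(s.x).reshape(-1,2).round(1).tolist())
p=s.x
for c in F:
    im=F[c]['image'].copy()
    for x in(-.14,.14):
        for y in(-.172,.172):
            for z in (0,.18):
                u=proj(F[c],T(p,[x,y,z]))[0];cv2.circle(im,tuple(int(round(v)) for v in u),2,(0,255,0),-1)
    for y in(-.137,-.105,.105,.137):
        a=proj(F[c],T(p,[[-.14,y,.16],[.135,y,.16]]));cv2.line(im,tuple(a[0].astype(int)),tuple(a[1].astype(int)),(255,0,0),1)
    y=im[85:315,225:485] if c=='top' else im[180:470,190:480]
    cv2.imwrite('pics/fit_%s.png'%c,cv2.resize(y,None,fx=2,fy=2,interpolation=cv2.INTER_CUBIC))
c_,s_=np.cos(p[2]),np.sin(p[2]);Ri=np.array([[c_,s_],[-s_,c_]])
for n,X in dict(front=[.4983,-.030],bl=[.7279,.0593],br=[.6889,-.1897],pts=[.625,.110]).items(): print(n,Ri@(np.array(X)-p[:2]))
for n in('keeper_knob','shelf_front'):
    D={c:r.place_of(c,n) for c in F}
    print(n,D)
E
```

```text
[ 0.71245278 -0.06636357 -0.1792837 ] -10.272199083975266 [[2.2, -1.6], [2.2, 1.0], [0.3, -4.3], [0.7, -1.3], [-0.2, -6.6], [1.5, -1.8], [-2.6, -3.0]]
front [-0.2172048  -0.00240803]
bl [-0.0072093   0.12640402]
br [-0.00118133 -0.1255596 ]
pts [-0.11750106  0.15794176]
keeper_knob {'scene': [{'centre': [386.7, 199.0], 'confidence': 0.68}, {'centre': [180.5, 281.7], 'confidence': 0.58}], 'top': [{'centre': [268.6, 257.2], 'confidence': 0.62}]}
shelf_front {'scene': [{'centre': [294.4, 210.9], 'confidence': 0.73}, {'centre': [235.0, 312.2], 'confidence': 0.15}], 'top': [{'centre': [344.4, 290.6], 'confidence': 0.79}, {'centre': [461.2, 280.7], 'confidence': 0.49}]}
```

View pics/fit_top.png

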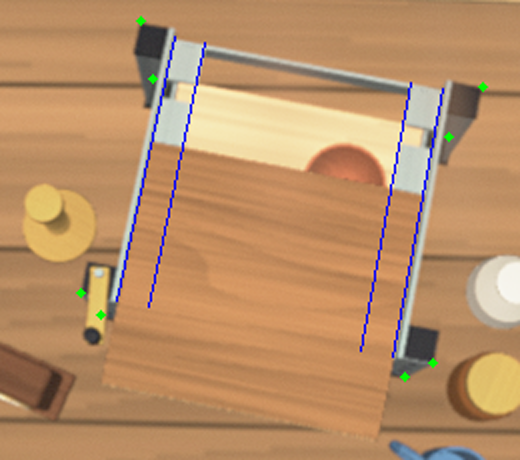

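View pics/fit_scene.png

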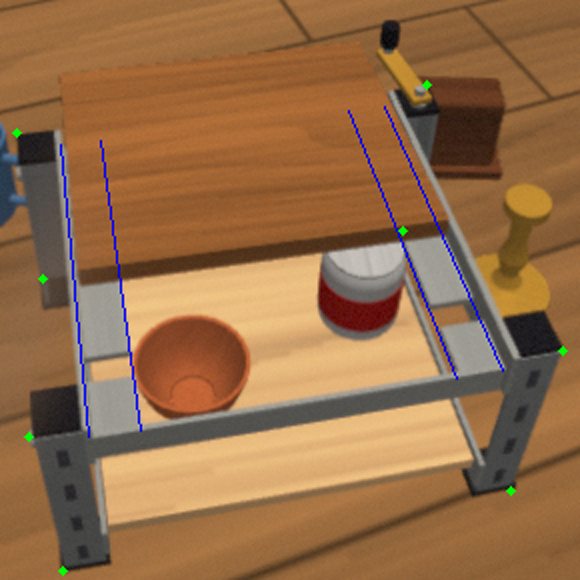

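```bash
cat >> h.py <<'E'
RP=np.array([.7125,-.0664,-.1793])
def r2w(x,y,z=None,p=RP):
    c,s=np.cos(p[2]),np.sin(p[2]); return np.array([p[0]+c*x-s*y,p[1]+s*x+c*y]+([] if z is None else [z]))
def w2r(X,p=RP):
    c,s=np.cos(p[2]),np.sin(p[2]); d=np.array(X[:2])-p[:2]; return np.array([c*d[0]+s*d[1],-s*d[0]+c*d[1]]+list(X[2:]))
def todo(target,yaw,s=None):
    s=s or r.observe(); R=Ro.from_quat(s['tool_rot'])
    Rt=Ro.from_euler('z',yaw)*Ro.from_euler('x',np.pi)
    return R.inv().apply(np.array(target)-s['eef_pos'])*100, np.degrees((R.inv()*Rt).as_rotvec())
E
python3 - <<'E'
from h import *
F={c:grab(c) for c in('scene','top')}
X,e=tri([(F['scene'],(387.5,200.)),(F['top'],(270,256.3))]);print('knob',X,w2r(X),e)
# shelf front corners picks
for n,a in dict(L=(277,277.5),R=(414.5,304)).items():
    o,v=ray(F['top'],a); X=o+v*(.172-o[2])/v[2]; print(n,X,w2r(X))
print(todo(r2w(-.26,0,.20),RP[2]), r2w(-.26,0,.2))
E
```

```text
knob [0.55618203 0.11743316 0.19537419] [-0.18659697  0.15300822  0.19537419] [np.float64(2.0976470272674588), np.float64(1.9195352271053239)]
L [0.5163044  0.10204726 0.172     ] [-0.22309137  0.13075715  0.172     ]
R [ 0.47175466 -0.16200562  0.172     ] [-0.21983551 -0.13700767  0.172     ]
(array([ 43.43676062, -48.26728467,  -0.16260446]), array([-1.15859951e-03,  1.54216459e-03,  2.59043712e+01])) [ 0.45666812 -0.02003138  0.2       ]
```

>>> {"fn": "apply_moves", "kwargs": {"plan": [{"slide": [43.4, -48.3, 0], "rot": [0, 0, 25.9]}, {"slide": [43.4, -48.3, 0], "rot": [0, 0, 25.9]}, {"slide": [43.4, -48.3, 0], "rot": [0, 0, 25.9]}, {"slide": [43.4, -48.3, 0], "rot": [0, 0, 25.9]}, {"slide": [43.4, -48.3, 0], "rot": [0, 0, 25.9]}, {"slide": [43.4, -48.3, 0], "rot": [0, 0, 25.9]}, {"slide": [43.4, -48.3, 0], "rot": [0, 0, 25.9]}, {"slide": [43.4, -48.3, 0], "rot": [0, 0, 25.9]}, {"slide": [43.4, -48.3, 0], "rot": [0, 0, 25.9]}, {"slide": [43.4, -48.3, 0], "rot": [0, 0, 25.9]}, {"slide": [43.4, -48.3, 0], "rot": [0, 0, 25.9]}, {"slide": [43.4, -48.3, 0], "rot": [0, 0, 25.9]}, {"slide": [43.4, -48.3, 0], "rot": [0, 0, 25.9]}, {"slide": [43.4, -48.3, 0], "rot": [0, 0, 25.9]}, {"slide": [43.4, -48.3, 0], "rot": [0, 0, 25.9]}, {"slide": [43.4, -48.3, 0], "rot": [0, 0, 25.9]}, {"slide": [43.4, -48.3, 0], "rot": [0, 0, 25.9]}]}}

```text
invalid input at $.plan[0]: expected keys slide, rot, hand
```

```bash
python3 - <<'E'
from h import *
f=grab('wrist','w1.png')
s=r.observe();print(s['time_s'],s['force'],w2r(s['eef_pos']),todo(r2w(-.255,0,.135),RP[2]))
for n in('shelf_front','keeper_knob','keeper_pivot'): print(n,[(np.round(d['centre'],1).tolist(),round(d['confidence'],2)) for d in r.place_of('wrist',n)[:2]])
E
```

```text
2.5 [ 0.36111114  0.24265673 -0.52700364] [-0.43985855 -0.62394626  0.19842044] (array([ 43.8869633 , -48.04956693,   6.34123903]), array([ 1.10529033e-03, -5.03373998e-04,  2.59045443e+01]))
shelf_front []
keeper_knob []
keeper_pivot []
```

View pics/w1.png

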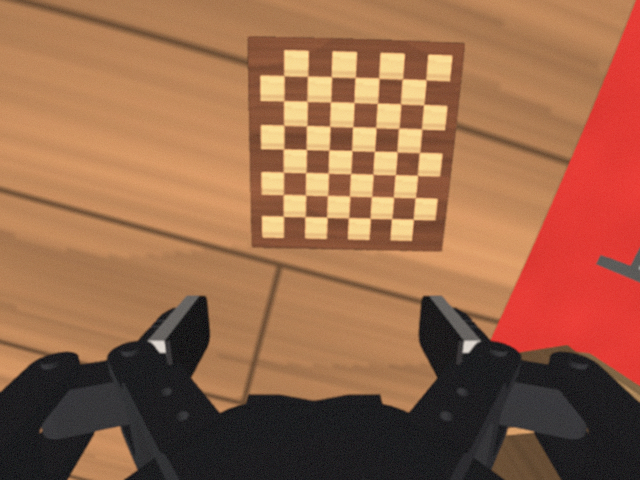

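The move was refused because "hand" is required. The picture shows only the chessboard and the open fingers. I'll repeat it with "hand".

>>> {"fn": "apply_moves", "kwargs": {"plan": [{"slide": [43.4, -48.3, 0], "rot": [0, 0, 25.9], "hand": 8.5}, {"slide": [43.4, -48.3, 0], "rot": [0, 0, 25.9], "hand": 8.5}, {"slide": [43.4, -48.3, 0], "rot": [0, 0, 25.9], "hand": 8.5}, {"slide": [43.4, -48.3, 0], "rot": [0, 0, 25.9], "hand": 8.5}, {"slide": [43.4, -48.3, 0], "rot": [0, 0, 25.9], "hand": 8.5}, {"slide": [43.4, -48.3, 0], "rot": [0, 0, 25.9], "hand": 8.5}, {"slide": [43.4, -48.3, 0], "rot": [0, 0, 25.9], "hand": 8.5}, {"slide": [43.4, -48.3, 0], "rot": [0, 0, 25.9], "hand": 8.5}, {"slide": [43.4, -48.3, 0], "rot": [0, 0, 25.9], "hand": 8.5}, {"slide": [43.4, -48.3, 0], "rot": [0, 0, 25.9], "hand": 8.5}, {"slide": [43.4, -48.3, 0], "rot": [0, 0, 25.9], "hand": 8.5}, {"slide": [43.4, -48.3, 0], "rot": [0, 0, 25.9], "hand": 8.5}, {"slide": [43.4, -48.3, 0], "rot": [0, 0, 25.9], "hand": 8.5}, {"slide": [43.4, -48.3, 0], "rot": [0, 0, 25.9], "hand": 8.5}, {"slide": [43.4, -48.3, 0], "rot": [0, 0, 25.9], "hand": 8.5}, {"slide": [43.4, -48.3, 0], "rot": [0, 0, 25.9], "hand": 8.5}]}}

```text
time_s: 4.25
eef_pos: [0.4558, -0.0206, 0.1983]
tool_rot: [0.996, -0.09, -0.0, 0.0]
force: [-0.2, 0.5, 0.7]
width: 0.0851
```

```bash
python3 - <<'E'
from h import *
f=grab('wrist','w2.png')
s=r.observe();print(s['time_s'],s['force'],w2r(s['eef_pos']),todo(r2w(-.255,0,.135),RP[2]))
for n in('shelf_front','keeper_knob','keeper_pivot'): print(n,[(np.round(d['centre'],1).tolist(),round(d['confidence'],2)) for d in r.place_of('wrist',n)[:2]])
print(proj(f,[r2w(-.14,.105,.16),r2w(-.14,.137,.16),r2w(-.14,-.105,.16),r2w(-.118,.157,.19)]).round(0))
E
```

```text
4.3 [-0.22852719  0.31601876  0.64204859] [-0.26071637 -0.00110618  0.19830335] (array([ 0.57331344, -0.1148834 ,  6.3301077 ]), array([ 0.02961465,  0.01694246, -0.09943718]))
shelf_front []
keeper_knob [([527.1, 198.6], 0.19)]
keeper_pivot []
[[124.  48.]
 [ 68.  50.]
 [500.  48.]
 [-18. -13.]]
```

View pics/w2.png

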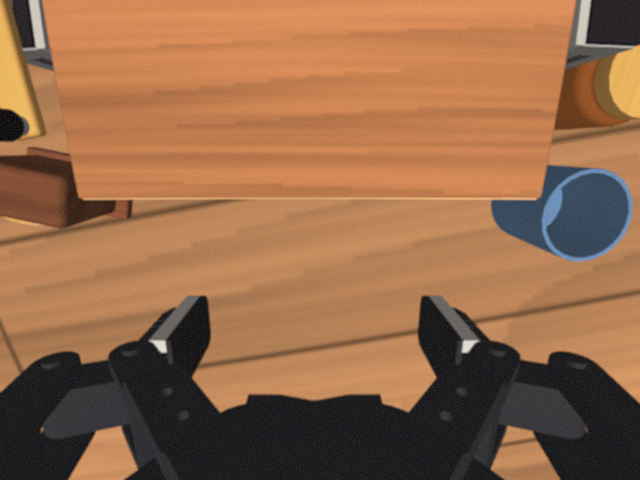

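The shelf's front edge is at row 199 (columns 80–542) and parallel to the tool. The mug is clear at (575,215). Descending now.

>>> {"fn": "apply_moves", "kwargs": {"plan": [{"slide": [0.3, 0, 4], "rot": [0, 0, 0], "hand": 8.5}, {"slide": [0.3, 0, 6.3], "rot": [0, 0, 0], "hand": 8.5}, {"slide": [0.3, 0, 6.3], "rot": [0, 0, 0], "hand": 8.5}, {"slide": [0.3, 0, 6.3], "rot": [0, 0, 0], "hand": 8.5}]}}

```text
time_s: 4.85
eef_pos: [0.459, -0.021, 0.1355]
tool_rot: [0.996, -0.09, -0.0, -0.0]
force: [0.1, -0.0, -0.1]
width: 0.0851
```

```bash
python3 - <<'E'
from h import *
f=grab('wrist','w3.png')
s=r.observe();print(s['time_s'],s['force'],w2r(s['eef_pos']))
g=grab('scene','s3.png');b=g['image'][150:350,190:480]; cv2.imwrite('pics/s3z.png',cv2.resize(b,None,fx=2.5,fy=2.5))
E
```

```text
4.9 [0.41109556 0.45252787 0.2418953 ] [-0.25654152 -0.00045017  0.13658375]
```

View pics/w3.png

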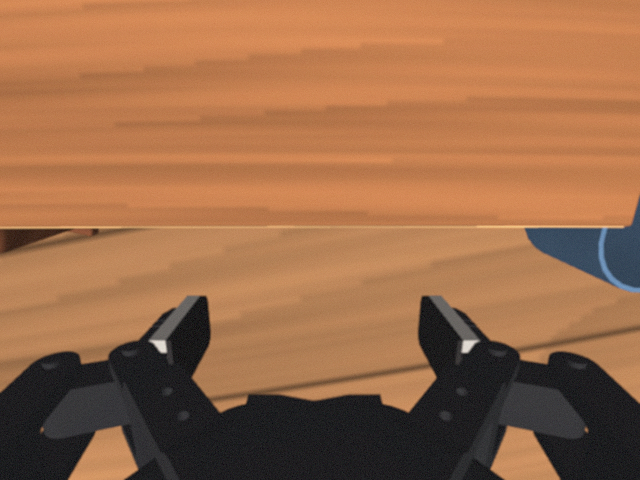

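View pics/s3z.png

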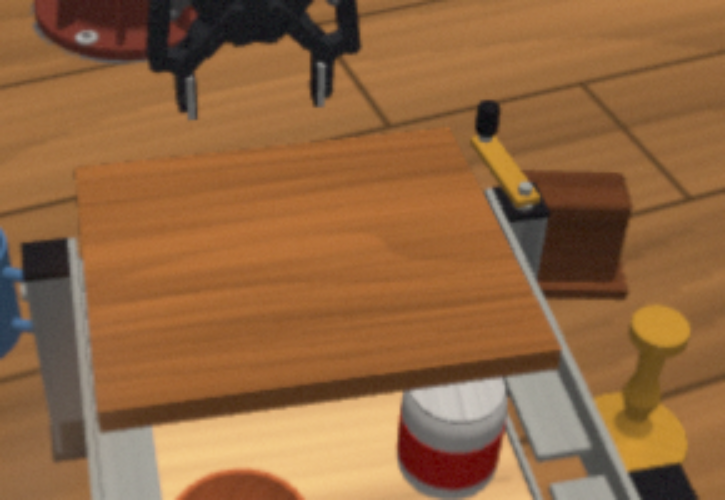

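The wrist view shows the shelf edge at row 228 just ahead of both fingertips, and the scene view shows the fingers clear and level with the board. I'll make contact and push gently.

>>> {"fn": "apply_moves", "kwargs": {"plan": [{"slide": [1, 0, 0], "rot": [0, 0, 0], "hand": 8.5}, {"slide": [1.8, 0, 0], "rot": [0, 0, 0], "hand": 8.5}, {"slide": [2.1, 0, 0], "rot": [0, 0, 0], "hand": 8.5}, {"slide": [2.4, 0, 0], "rot": [0, 0, 0], "hand": 8.5}, {"slide": [2.7, 0, 0], "rot": [0, 0, 0], "hand": 8.5}, {"slide": [3.0, 0, 0], "rot": [0, 0, 0], "hand": 8.5}, {"slide": [3.3, 0, 0], "rot": [0, 0, 0], "hand": 8.5}, {"slide": [3.6, 0, 0], "rot": [0, 0, 0], "hand": 8.5}, {"slide": [4.0, 0, 0], "rot": [0, 0, 0], "hand": 8.5}, {"slide": [4.4, 0, 0], "rot": [0, 0, 0], "hand": 8.5}]}}

```text
time_s: 5.95
eef_pos: [0.5028, -0.0283, 0.1354]
tool_rot: [0.996, -0.09, 0.0, 0.0]
force: [0.1, 0.4, -0.1]
width: 0.0853
```

```bash
cat > look.py <<'E'
import sys
from h import *
n=sys.argv[1]
f=grab('wrist','w%s.png'%n)
s=r.observe();print(s['time_s'],s['force'].round(2),s['moment'].round(2),w2r(s['eef_pos']))
g=grab('scene');t=grab('top')
a=cv2.resize(g['image'][180:450,190:480],None,fx=1.35,fy=1.35);b=cv2.resize(t['image'][85:315,225:485],None,fx=1.5,fy=1.585)
h=min(a.shape[0],b.shape[0]);cv2.imwrite('pics/c%s.png'%n,np.hstack([a[:h],b[:h]]))
for l in('shelf_front','shelf_back_left','shelf_back_right'):
    D=[(q,r.place_of(c,l)) for c,q in(('scene',g),('top',t))]
    if D[0][1] and D[1][1]:
        X,e=tri([(q,d[0]['centre']) for q,d in D]);print(l,w2r(X).round(4),np.round(e,1))
E
python3 look.py 4
```

```text
6.0 [ 0.54 -0.82  0.8 ] [-0.05  0.   -0.02] [-2.12436997e-01  6.71660244e-05  1.35559604e-01]
shelf_back_left [-0.0016  0.1224  0.1741] [1.8 1.4]
shelf_back_right [0.054  0.0015 0.2305] [115.3  78.2]
```

View pics/c4.png

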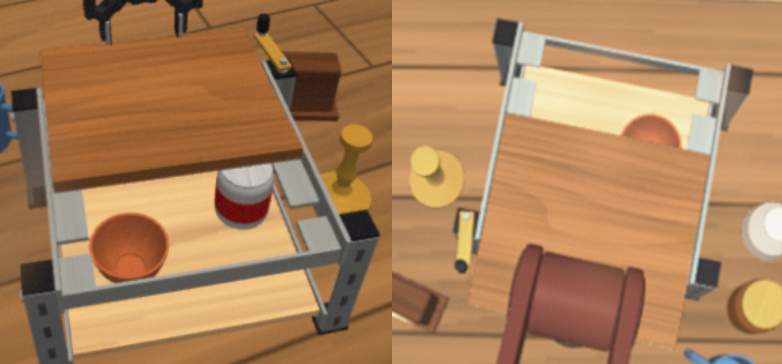

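View pics/w4.png

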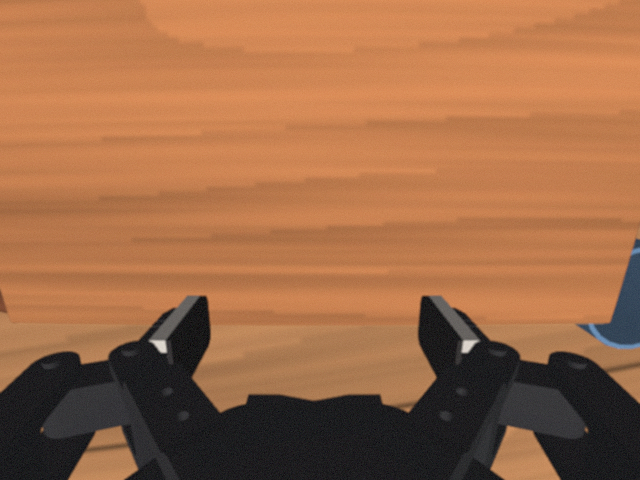

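```bash
python3 - <<'E'
from h import *
f=grab('wrist');s=r.observe()
R=Ro.from_quat(s['tool_rot']);print(f['T_tool_cam'])
for z in(0,-.013,-.032,-.05):
  for x in(-.011,0,.011):
    print(z,x,proj(f,[s['eef_pos']+R.apply([x,y,z]) for y in(-.0425,.0425)]).round(0).tolist())
for row in(228,199): pass
o,v=ray(f,(320,323));X=o+v*(.174-o[2])/v[2];print(w2r(X),w2r(s['eef_pos']))
g=grab('scene')
im=g['image'].copy()
for z in(0,-.013):
  for y in(-.0425,.0425):
    u=proj(g,s['eef_pos']+R.apply([0.011,y,z]))[0];cv2.circle(im,tuple(u.round().astype(int)),1,(0,255,0),-1)
cv2.imwrite('pics/s5.png',cv2.resize(im[130:280,190:430],None,fx=3,fy=3))
E
```

```text
[[ 2.31120578e-04 -9.65878753e-01 -2.58994559e-01  6.51988574e-02]
 [ 9.99999163e-01 -1.06481861e-04  1.28948250e-03 -9.65166340e-05]
 [-1.27306197e-03 -2.58994640e-01  9.65877920e-01 -1.74663484e-01]
 [ 0.00000000e+00  0.00000000e+00  0.00000000e+00  1.00000000e+00]]
0 -0.011 [[234.0, 296.0], [393.0, 296.0]]
0 0 [[233.0, 277.0], [394.0, 277.0]]
0 0.011 [[232.0, 257.0], [395.0, 257.0]]
-0.013 -0.011 [[229.0, 306.0], [398.0, 306.0]]
-0.013 0 [[227.0, 286.0], [400.0, 286.0]]
-0.013 0.011 [[226.0, 265.0], [401.0, 265.0]]
-0.032 -0.011 [[219.0, 325.0], [408.0, 325.0]]
-0.032 0 [[217.0, 302.0], [410.0, 302.0]]
-0.032 0.011 [[215.0, 279.0], [412.0, 279.0]]
-0.05 -0.011 [[208.0, 346.0], [420.0, 346.0]]
-0.05 0 [[205.0, 321.0], [422.0, 321.0]]
-0.05 0.011 [[203.0, 295.0], [424.0, 295.0]]
[-0.22015483 -0.00260146  0.174     ] [-2.13572052e-01  1.41902656e-04  1.35421511e-01]
```

View pics/s5.png

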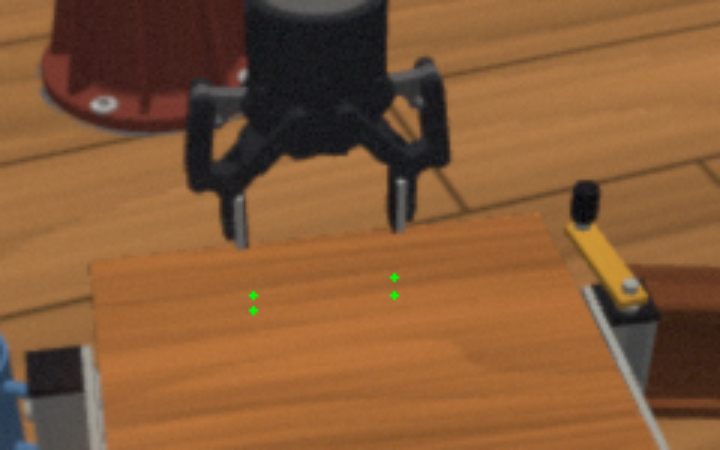

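```bash
python3 - <<'E'
from h import *
f=grab('wrist');g=grab('scene');s=r.observe();R=Ro.from_quat(s['tool_rot'])
for a,b in(((272,212.3),(421,297)),((323,207.3),(207,297))):
    X,e=tri([(g,a),(f,b)]);print(X,w2r(X),R.inv().apply(X-s['eef_pos']),e)
print(s['force'],s['time_s'])
E
```

```text
[ 0.50229958 -0.07225037  0.17998592] [-0.20578729 -0.0432439   0.17998592] [ 0.00774168  0.04339478 -0.0445621 ] [np.float64(0.19809708337965726), np.float64(0.8879781079707811)]
[0.51710572 0.01495157 0.17786356] [-0.20677017  0.04520063  0.17786356] [ 0.00676772 -0.04504983 -0.04243884] [np.float64(0.8945436099180998), np.float64(4.01422142891124)]
[-0.09075291  0.4289666  -0.94585446] 6.6
```

The open fingertips stand about 43 mm behind the TCP, much more than the text suggests. They are hovering just above the shelf with no contact and no force. I'll back off and shut the fingers so that their tips sit at the TCP.

>>> {"fn": "apply_moves", "kwargs": {"plan": [{"slide": [-2.5, 0, 0], "rot": [0, 0, 0], "hand": 8.5}, {"slide": [-4.4, 0, 0], "rot": [0, 0, 0], "hand": 0}, {"slide": [-4.4, 0, 0], "rot": [0, 0, 0], "hand": 0}, {"slide": [-4.4, 0, 0], "rot": [0, 0, 0], "hand": 0}, {"slide": [-4.4, 0, 0], "rot": [0, 0, 0], "hand": 0}, {"slide": [-4.4, 0, 0], "rot": [0, 0, 0], "hand": 0}, {"slide": [-4.4, 0, 0], "rot": [0, 0, 0], "hand": 0}, {"slide": [-4.4, 0, 0], "rot": [0, 0, 0], "hand": 0}]}}

```text
time_s: 7.4
eef_pos: [0.4595, -0.0204, 0.1354]
tool_rot: [0.996, -0.09, -0.0, -0.0]
force: [-0.2, 0.1, -0.2]
width: 0.0
```

```bash
python3 - <<'E'
from h import *
f=grab('wrist','w6.png');g=grab('scene');s=r.observe();R=Ro.from_quat(s['tool_rot'])
print(s['time_s'],s['width'],s['force'],w2r(s['eef_pos']))
im=g['image'].copy();iw=f['image'].copy()
for z in(0,-.02,-.04):
  for I,c in((im,g),(iw,f)):
    u=proj(c,s['eef_pos']+R.apply([0.0,0,z]))[0];cv2.circle(I,tuple(u.round().astype(int)),1,(0,255,0),-1)
cv2.imwrite('pics/s6.png',np.hstack([cv2.resize(im[130:280,190:350],None,fx=2.5,fy=2.5),cv2.resize(iw[120:480,100:520],None,fx=.95,fy=.95)[:341].copy() if 0 else cv2.resize(iw[105:480,120:520],(400,375))]))
E
```

```text
7.5 -7.355871882688242e-05 [-0.36167816  0.04025268 -0.41837358] [-2.57322156e-01  9.88727032e-05  1.35332836e-01]
```

View pics/s6.png

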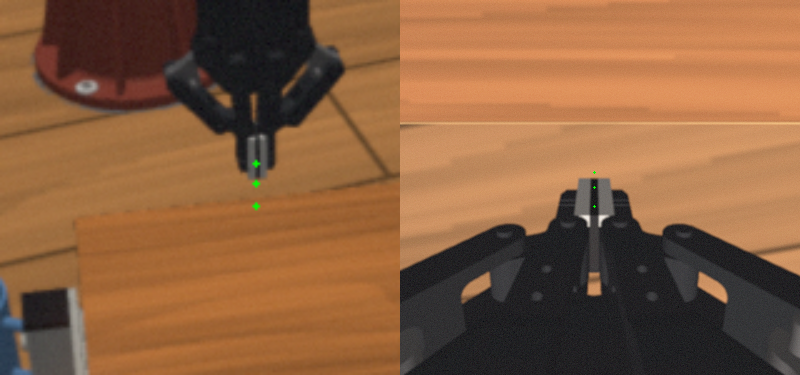

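```bash
python3 - <<'E'
from h import *
f=grab('wrist');g=grab('scene');s=r.observe();R=Ro.from_quat(s['tool_rot'])
X,e=tri([(g,(292.8,201.2)),(f,(314,283))]);print(X,w2r(X),R.inv().apply(X-s['eef_pos']),e)
o,v=ray(f,(320,228));X=o+v*(.174-o[2])/v[2];print(w2r(X))
cv2.imwrite('pics/s7.png',cv2.resize(g['image'][80:230,210:390],None,fx=4,fy=4,interpolation=cv2.INTER_CUBIC))
E
```

```text
[ 0.46818808 -0.02235952  0.16728224] [-2.48249511e-01 -2.36336782e-04  1.67282241e-01] [ 0.00915772  0.00036071 -0.03191566] [np.float64(0.08661246979944488), np.float64(0.36292817381820996)]
[-0.22234287 -0.00243323  0.174     ]
```

View pics/s7.png

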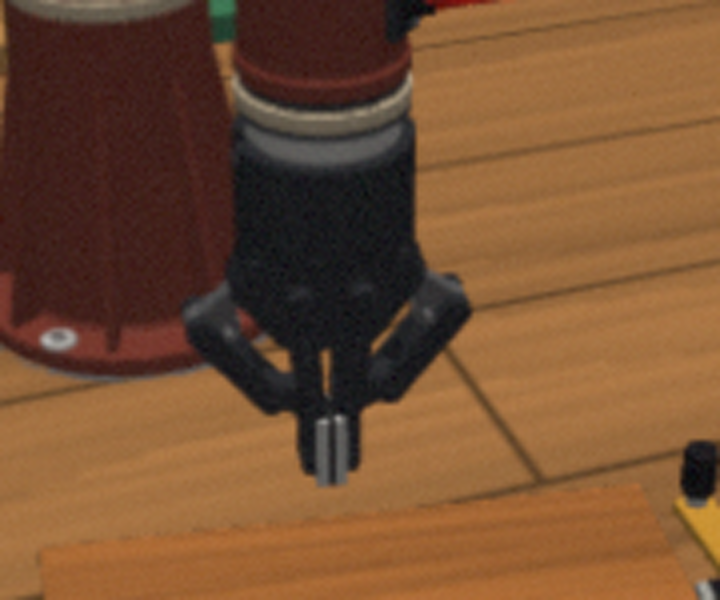

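Both views agree that the visible shut tips are at z≈0.167, about 32 mm behind the reported TCP. I'll lower 1.3 cm so the tips end just below the board's underside, then push with checks.

>>> {"fn": "apply_moves", "kwargs": {"plan": [{"slide": [0, 0, 1.3], "rot": [0, 0, 0], "hand": 0}, {"slide": [1.5, 0, 1.3], "rot": [0, 0, 0], "hand": 0}, {"slide": [2.0, 0, 1.3], "rot": [0, 0, 0], "hand": 0}, {"slide": [2.3, 0, 1.3], "rot": [0, 0, 0], "hand": 0}, {"slide": [2.6, 0, 1.3], "rot": [0, 0, 0], "hand": 0}, {"slide": [2.9, 0, 1.3], "rot": [0, 0, 0], "hand": 0}, {"slide": [3.2, 0, 1.3], "rot": [0, 0, 0], "hand": 0}]}}

```text
time_s: 8.3
eef_pos: [0.4901, -0.0259, 0.1223]
tool_rot: [0.996, -0.089, -0.001, -0.0]
force: [-2.8, 0.5, 0.9]
width: -0.0
```

```bash
python3 look.py 8
```

```text
8.35 [-0.65  0.34 -0.29] [ 0.08  0.16 -0.04] [-2.25191133e-01  1.50991962e-04  1.22426152e-01]
shelf_back_left [-0.1605  0.1891 -0.0019] [6.7 5.9]
shelf_back_right [-0.0008 -0.1267  0.1606] [2.6 1.9]
```

View pics/w8.png

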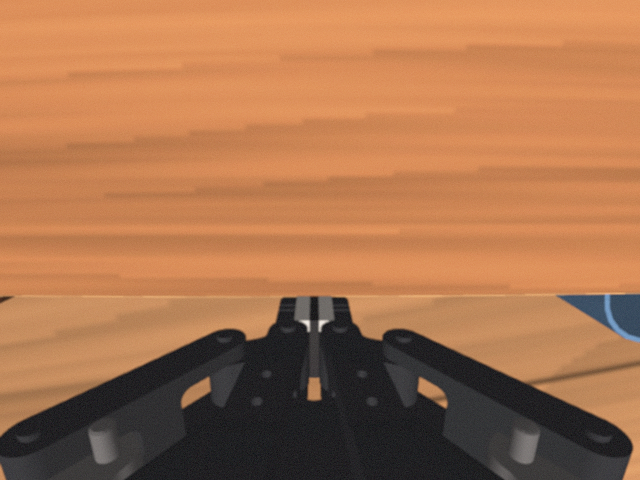

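View pics/c8.png

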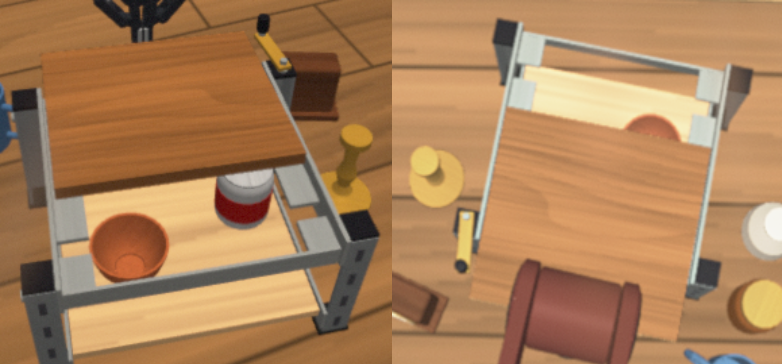

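Contact: 2.8 N while sliding, with the tips correctly hidden behind the board edge at row 296, and the board square. I'll push on 6.5 cm.

>>> {"fn": "apply_moves", "kwargs": {"plan": [{"slide": [0.4, 0, 0], "rot": [0, 0, 0], "hand": 0}, {"slide": [0.8, 0, 0], "rot": [0, 0, 0], "hand": 0}, {"slide": [1.2, 0, 0], "rot": [0, 0, 0], "hand": 0}, {"slide": [1.6, 0, 0], "rot": [0, 0, 0], "hand": 0}, {"slide": [2.0, 0, 0], "rot": [0, 0, 0], "hand": 0}, {"slide": [2.4, 0, 0], "rot": [0, 0, 0], "hand": 0}, {"slide": [2.8, 0, 0], "rot": [0, 0, 0], "hand": 0}, {"slide": [3.2, 0, 0], "rot": [0, 0, 0], "hand": 0}, {"slide": [3.6, 0, 0], "rot": [0, 0, 0], "hand": 0}, {"slide": [4.0, 0, 0], "rot": [0, 0, 0], "hand": 0}]}}

```text
time_s: 9.75
eef_pos: [0.5304, -0.0332, 0.1224]
tool_rot: [0.996, -0.089, -0.0, -0.0]
force: [-2.2, 0.4, 1.6]
width: 0.0002
```

```bash
python3 look.py 9
```

```text
9.8 [-0.42 -0.15 -0.27] [ 0.02  0.16 -0.03] [-1.84202544e-01  6.43487137e-05  1.22546744e-01]
shelf_front [-0.0277 -0.0507  0.3429] [121.8  92.6]
shelf_back_left [0.0376 0.1264 0.1675] [0.4 0.3]
shelf_back_right [ 0.0469 -0.1239  0.166 ] [2.2 1.5]
```

View pics/w9.png

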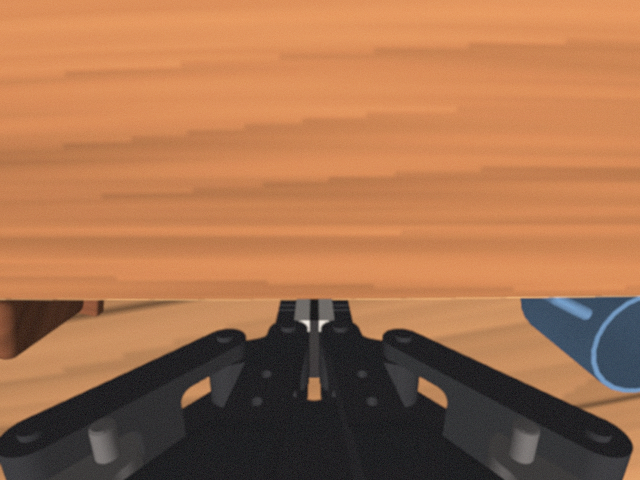

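View pics/c9.png

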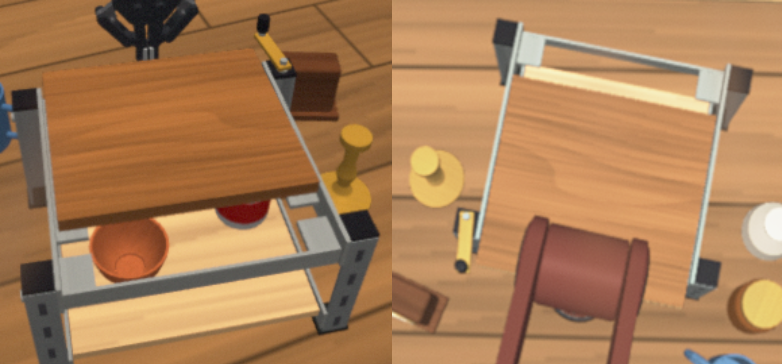

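>>> {"fn": "apply_moves", "kwargs": {"plan": [{"slide": [0.4, 0, 0], "rot": [0, 0, 0], "hand": 0}, {"slide": [0.8, 0, 0], "rot": [0, 0, 0], "hand": 0}, {"slide": [1.2, 0, 0], "rot": [0, 0, 0], "hand": 0}, {"slide": [1.6, 0, 0], "rot": [0, 0, 0], "hand": 0}, {"slide": [2.0, 0, 0], "rot": [0, 0, 0], "hand": 0}, {"slide": [2.3, 0, 0], "rot": [0, 0, 0], "hand": 0}, {"slide": [2.6, 0, 0], "rot": [0, 0, 0], "hand": 0}, {"slide": [2.9, 0, 0], "rot": [0, 0, 0], "hand": 0}, {"slide": [3.2, 0, 0], "rot": [0, 0, 0], "hand": 0}]}}

```text
time_s: 11.1
eef_pos: [0.5617, -0.0389, 0.1224]
tool_rot: [0.996, -0.089, -0.0, -0.0]
force: [-2.2, 0.4, 1.5]
width: 0.0
```

```bash
python3 look.py 10
```

```text
11.15 [-0.83  0.65 -0.01] [ 0.05  0.12 -0.01] [-1.52542116e-01  1.07697526e-04  1.22464843e-01]
shelf_front [-0.0423 -0.009   0.2534] [6.5 5.1]
shelf_back_left [0.0765 0.1263 0.1734] [1.2 0.8]
shelf_back_right [ 0.0753 -0.1239  0.1638] [0.5 0.3]
```

View pics/c10.png

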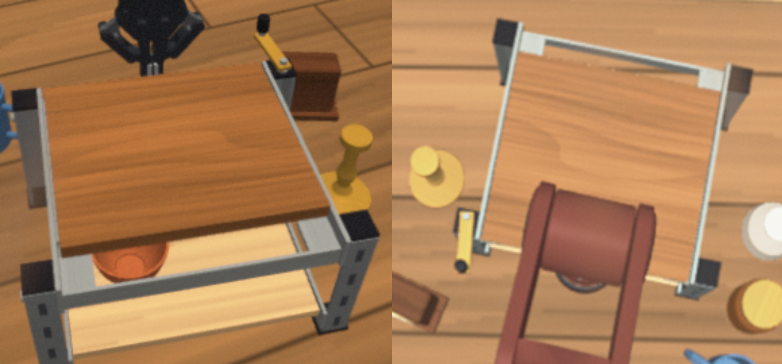

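The estimated back position is x≈0.075 and still riding (sliding force 2.2 N). Now small steps.

>>> {"fn": "apply_moves", "kwargs": {"plan": [{"slide": [0.2, 0, 0], "rot": [0, 0, 0], "hand": 0}, {"slide": [0.4, 0, 0], "rot": [0, 0, 0], "hand": 0}]}}

```text
time_s: 11.75
eef_pos: [0.5648, -0.0395, 0.1223]
tool_rot: [0.996, -0.089, -0.001, -0.0]
force: [-2.8, 0.8, 1.2]
width: 0.0001
```

>>> {"fn": "apply_moves", "kwargs": {"plan": [{"slide": [0.1, 0, 0], "rot": [0, 0, 0], "hand": 0}, {"slide": [0.2, 0, 0], "rot": [0, 0, 0], "hand": 0}]}}

```text
time_s: 11.95
eef_pos: [0.5673, -0.0399, 0.1223]
tool_rot: [0.996, -0.089, -0.0, -0.0]
force: [-3.2, -0.5, 1.7]
width: 0.0004
```

```bash
python3 look.py 11
```

```text
12.0 [-0.1   0.44  0.1 ] [0.06 0.19 0.02] [-1.47452193e-01  1.28646012e-04  1.22303700e-01]
shelf_back_left [0.0754 0.1285 0.1556] [0.5 0.3]
```

View pics/c11.png

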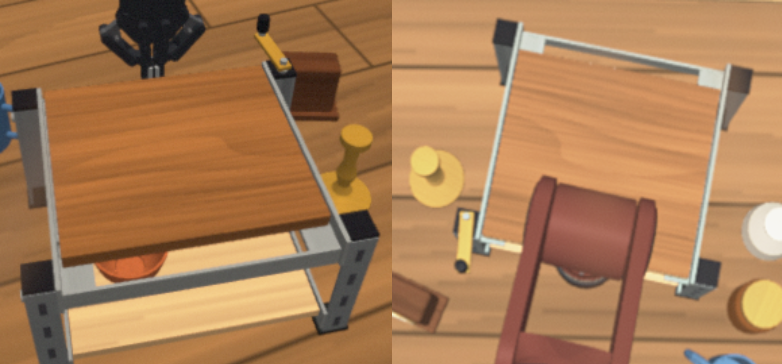

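>>> {"fn": "apply_moves", "kwargs": {"plan": [{"slide": [0.1, 0, 0], "rot": [0, 0, 0], "hand": 0}, {"slide": [0.2, 0, 0], "rot": [0, 0, 0], "hand": 0}]}}

```text
time_s: 12.6
eef_pos: [0.5691, -0.0403, 0.1223]
tool_rot: [0.996, -0.089, -0.0, -0.0]
force: [-2.3, -0.3, 0.1]
width: -0.0
```

>>> {"fn": "apply_moves", "kwargs": {"plan": [{"slide": [0.1, 0, 0], "rot": [0, 0, 0], "hand": 0}, {"slide": [0.2, 0, 0], "rot": [0, 0, 0], "hand": 0}]}}

```text
time_s: 12.8
eef_pos: [0.5713, -0.0407, 0.1223]
tool_rot: [0.996, -0.09, -0.0, -0.0]
force: [-2.0, -0.2, -0.4]
width: 0.0002
```

```bash
python3 look.py 12
```

```text
12.85 [-2.26 -0.18 -0.96] [ 0.06  0.27 -0.01] [-1.43277147e-01  1.23031453e-04  1.22314318e-01]
shelf_back_left [0.0847 0.1265 0.1601] [1.2 0.8]
shelf_back_right [ 0.0888 -0.1238  0.1623] [0.2 0.2]
```

View pics/c12.png

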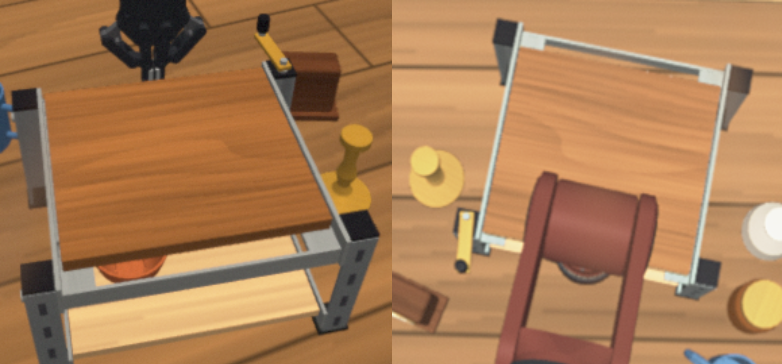

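```bash
python3 - <<'E'
from h import *
g=grab('scene','s12.png');im=g['image']
s=r.observe();print(s['force'].round(2),s['time_s'])
a=cv2.resize(im[330:400,200:300],None,fx=4,fy=5,interpolation=cv2.INTER_CUBIC);b=cv2.resize(im[310:380,390:490],None,fx=4,fy=5,interpolation=cv2.INTER_CUBIC)
cv2.imwrite('pics/s12z.png',np.hstack([a,b]))
for xs in(.08,.086):
  for y in(.135,-.135):
    for dz in(0,.008): print(xs,y,dz,proj(g,[r2w(xs+.025,y,.168+dz),r2w(xs+.025,y,.186-.008+dz)]).round(1).tolist())
E
```

```text
[-0.95 -0.38 -0.94] 13.3
0.08 0.135 0 [[433.1, 344.2], [434.3, 339.6]]
0.08 0.135 0.008 [[434.1, 340.5], [435.4, 335.9]]
0.08 -0.135 0 [[233.6, 375.1], [232.9, 370.6]]
0.08 -0.135 0.008 [[233.0, 371.5], [232.3, 366.9]]
0.086 0.135 0 [[434.6, 347.7], [435.9, 343.1]]
0.086 0.135 0.008 [[435.7, 344.0], [437.0, 339.4]]
0.086 -0.135 0 [[234.0, 379.0], [233.3, 374.5]]
0.086 -0.135 0.008 [[233.4, 375.4], [232.7, 370.8]]
```

View pics/s12z.png

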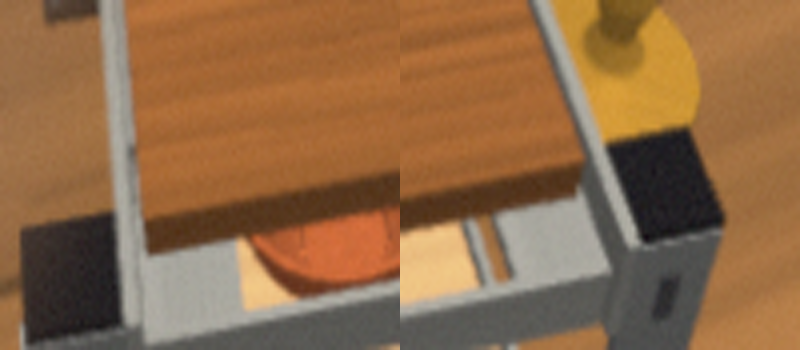

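>>> {"fn": "apply_moves", "kwargs": {"plan": [{"slide": [0.1, 0, 0], "rot": [0, 0, 0], "hand": 0}]}}

```text
time_s: 13.4
eef_pos: [0.572, -0.0408, 0.1225]
tool_rot: [0.996, -0.089, -0.0, -0.0]
force: [-2.0, 0.2, 0.5]
width: 0.0002
```

>>> {"fn": "apply_moves", "kwargs": {"plan": [{"slide": [0.1, 0, 0], "rot": [0, 0, 0], "hand": 0}]}}

```text
time_s: 13.5
eef_pos: [0.5728, -0.041, 0.1224]
tool_rot: [0.996, -0.089, -0.001, -0.0]
force: [-3.3, 0.2, 2.4]
width: -0.0
```

```bash
python3 look.py 13;  python3 - <<'E'
from h import *
g=grab('scene','s13.png');t=grab('top','t13.png')
im=g['image'];a=cv2.resize(im[330:400,200:300],None,fx=4,fy=5,interpolation=cv2.INTER_CUBIC);b=cv2.resize(im[310:380,390:490],None,fx=4,fy=5,interpolation=cv2.INTER_CUBIC)
cv2.imwrite('pics/s13z.png',np.hstack([a,b]))
im=t['image'];a=cv2.resize(im[95:145,280:380],None,fx=4,fy=5,interpolation=cv2.INTER_CUBIC);b=cv2.resize(im[110:160,380:480],None,fx=4,fy=5,interpolation=cv2.INTER_CUBIC)
cv2.imwrite('pics/t13z.png',np.hstack([a,b]))
E
```

```text
13.55 [-3.94  0.13  2.4 ] [0.11 0.55 0.08] [-1.42059200e-01  1.28656058e-04  1.22439538e-01]
shelf_back_left [0.0833 0.1255 0.1573] [3.2 2.2]
shelf_back_right [ 0.0896 -0.1256  0.1628] [1.9 1.2]
```

View pics/s13z.png

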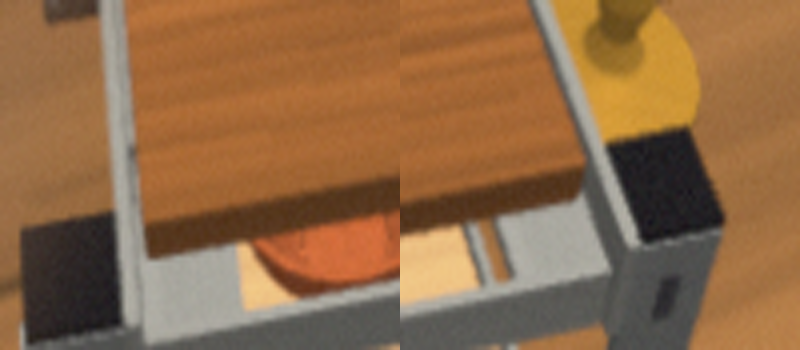

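View pics/t13z.png

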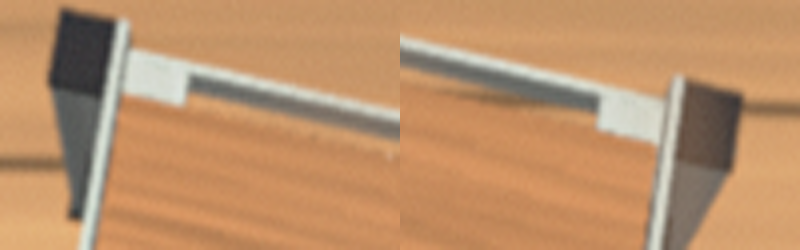

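```bash
python3 - <<'E'
from h import *
g=grab('scene');t=grab('top');s=r.observe();print(s['force'].round(2),s['moment'].round(2))
for a,b in(((436.0,343),(310.5,114)),((236.8,375),(444.5,138.6))):
    X,e=tri([(g,a),(t,b)]);print(w2r(X),e)
# guide top / post checks for rack pose: back posts scene + top corner
for a,b in(((550/4+290,132/5+310),(0,0)),):pass
# reference: rail outer end at back-left guide top corners
for a,b,n in(((190+275/2,0),0,0),):pass
f=grab('wrist','w13.png');
E
```

```text
[-5.25  0.33  2.94] [ 0.12  0.76 -0.06]
[0.1083161  0.1356031  0.17457046] [np.float64(0.8068084123536554), np.float64(0.5398295980722742)]
[ 0.11071059 -0.1328894   0.17589684] [np.float64(1.711731525931095), np.float64(1.090864016865859)]
```

View pics/w13.png

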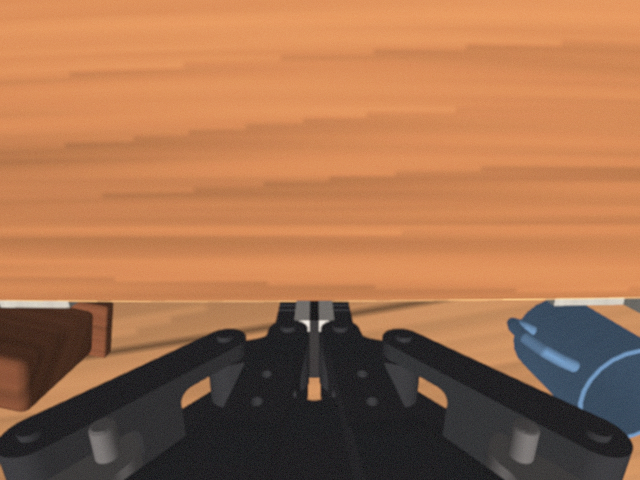

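The force at rest has risen to about 5 N, so the batten is against the notch's far end. Both back top corners triangulate to z≈0.175 (down would be 0.178, riding 0.186) at batten x≈0.083–0.086, so both ends have dropped. Backing away and rising.

>>> {"fn": "apply_moves", "kwargs": {"plan": [{"slide": [-1, 0, 0], "rot": [0, 0, 0], "hand": 0}, {"slide": [-4, 0, 0], "rot": [0, 0, 0], "hand": 0}, {"slide": [-6, 0, -5], "rot": [0, 0, 0], "hand": 0}, {"slide": [-6, 0, -10], "rot": [0, 0, 0], "hand": 0}, {"slide": [-6, 0, -14], "rot": [0, 0, 0], "hand": 0}, {"slide": [-6, 0, -14], "rot": [0, 0, 0], "hand": 0}]}}

```text
time_s: 14.8
eef_pos: [0.5199, -0.0313, 0.2716]
tool_rot: [0.996, -0.089, 0.01, 0.001]
force: [0.8, -0.5, 0.2]
width: 0.0003
```

```bash
python3 - <<'E'
from h import *
f=grab('wrist','w14.png');g=grab('scene','s14.png');t=grab('top','t14.png');s=r.observe()
print(s['time_s'],s['force'],s['eef_pos'],w2r(s['eef_pos']))
for l in('shelf_front','shelf_back_left','shelf_back_right','keeper_knob','keeper_pivot'):
    L=[]
    for c,q in(('scene',g),('top',t),('wrist',f)):
        d=r.place_of(c,l)
        print(l,c,[(np.round(e['centre'],1).tolist(),round(e['confidence'],2)) for e in d[:2]])
        if d and d[0]['confidence']>.4: L.append((q,d[0]['centre']))
    if len(L)>1: X,e=tri(L);print('  ',X,w2r(X).round(4),np.round(e,1))
E
```

```text
14.95 [ 0.73971854 -0.22278739 -0.65118605] [ 0.51452144 -0.03037846  0.26227255] [-2.01228829e-01  1.36407153e-04  2.62272548e-01]
shelf_front scene [([302.2, 241.8], 0.57)]
shelf_front top []
shelf_front wrist [([314.4, 154.2], 0.88)]
   [ 0.58167851 -0.0447864   0.16934304] [-0.1326 -0.0021  0.1693] [0.9 2. ]
shelf_back_left scene [([420.5, 336.6], 0.65)]
shelf_back_left top [([310.9, 125.6], 0.89)]
shelf_back_left wrist []
   [0.82063302 0.04327622 0.163946  ] [0.0868 0.1272 0.1639] [2.2 1.5]
shelf_back_right scene [([238.1, 365.9], 0.94), ([303.0, 245.0], 0.49)]
shelf_back_right top [([433.4, 150.9], 0.86)]
shelf_back_right wrist []
   [ 0.77529883 -0.20373845  0.15947681] [ 0.0863 -0.1239  0.1595] [3.4 2.2]
keeper_knob scene [([387.6, 196.1], 0.69), ([166.0, 374.4], 0.48)]
keeper_knob top [([268.4, 250.0], 0.61), ([433.9, 151.3], 0.33)]
keeper_knob wrist [([106.0, 226.0], 0.89), ([488.9, 245.8], 0.56)]
   [0.56276612 0.11464113 0.20714511] [-0.1796  0.1514  0.2071] [1.5 1.5 7.4]
keeper_pivot scene [([397.3, 227.6], 0.86), ([303.2, 245.0], 0.69)]
keeper_pivot top [([273.3, 222.9], 0.95)]
keeper_pivot wrist [([94.2, 138.4], 0.71)]
   [0.62080824 0.10996509 0.18664887] [-0.1217  0.1572  0.1866] [1.5 0.8 3.3]
```

View pics/w14.png

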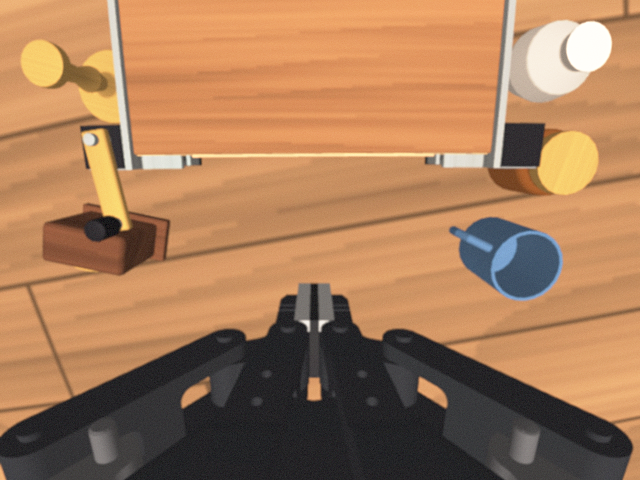

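The shelf is home: front at rack (-0.133, -0.002, 0.169), backs at z≈0.164 and 0.160, and square between the rails (wrist view, row 155). The knob shows at (103,228) and the pivot at (93,140) in the wrist view, slightly swung. Now the approach for the keeper, with the tool's +x face turned to the 45° direction.

```bash
python3 - <<'E'
from h import *
s=r.observe();print(s['q'].round(2),todo(r2w(-.203,.175,.262),RP[2]-np.pi/4),s['eef_pos'])
f=grab('wrist');print(w2r(s['eef_pos']))
for l in('keeper_knob','keeper_pivot','shelf_front'):
    d=r.place_of('wrist',l);print(l,d[:1])
    z={'keeper_knob':.207,'keeper_pivot':.187,'shelf_front':.169}[l]
    if d:
        o,v=ray(f,d[0]['centre']);X=o+v*(z-o[2])/v[2];print(w2r(X))
E
```

```text
[-0.2  -0.07  1.8  -0.    1.41  1.55] (array([ -0.15987916, -17.48932701,   0.04562461]), array([-2.21066922e-03, -9.31590660e-03,  4.50008905e+01])) [ 0.51434914 -0.03037736  0.26246103]
[-2.01398564e-01  1.06766660e-04  2.62461033e-01]
keeper_knob [{'centre': [94.0, 220.3], 'confidence': 0.83}]
[-0.18183166  0.14841684  0.207     ]
keeper_pivot [{'centre': [83.9, 126.8], 'confidence': 0.79}]
[-0.12009474  0.15845397  0.187     ]
shelf_front [{'centre': [316.3, 139.5], 'confidence': 0.76}]
[-0.12932451 -0.00196699  0.169     ]
```

```bash
python3 - <<'E'
from h import *
print(todo(r2w(-.211,.181,.262),RP[2]+np.pi/4))
E
```

```text
(array([ -0.9570096 , -18.08641318,   0.05061174]), array([ 2.48388106e-03, -1.13472108e-02, -4.49968553e+01]))
```

>>> {"fn": "apply_moves", "kwargs": {"plan": [{"slide": [-1, -18.1, 0], "rot": [0, 0, -45], "hand": 0}, {"slide": [-1, -18.1, 0], "rot": [0, 0, -45], "hand": 0}, {"slide": [-1, -18.1, 0], "rot": [0, 0, -45], "hand": 0}, {"slide": [-1, -18.1, 0], "rot": [0, 0, -45], "hand": 0}, {"slide": [-1, -18.1, 0], "rot": [0, 0, -45], "hand": 0}, {"slide": [-1, -18.1, 0], "rot": [0, 0, -45], "hand": 0}, {"slide": [-1, -18.1, 0], "rot": [0, 0, -45], "hand": 0}]}}

```text
time_s: 16.6
eef_pos: [0.5366, 0.1501, 0.2623]
tool_rot: [0.954, 0.299, -0.0, -0.0]
force: [0.1, 0.4, -0.2]
width: 0.0001
```

```bash
python3 - <<'E'
from h import *
f=grab('wrist','w15.png');g=grab('scene');s=r.observe();print(s['time_s'],s['q'].round(2),w2r(s['eef_pos']))
L=[]
for l in('keeper_knob','keeper_pivot'):
    L=[]
    for c,q in(('scene',g),('wrist',f)):
        d=r.place_of(c,l)
        print(l,c,[(np.round(e['centre'],1).tolist(),round(e['confidence'],2)) for e in d[:2]])
        if d and d[0]['confidence']>.4: L.append((q,d[0]['centre']))
    if len(L)>1: X,e=tri(L);print('  ',X,w2r(X).round(4),np.round(e,1))
print(todo(r2w(-.211,.181,.169),RP[2]+np.pi/4))
E
```

```text
16.7 [0.15 0.03 1.7  0.   1.41 1.11] [-0.21148598  0.18108244  0.26237874]
keeper_knob scene [([387.3, 195.9], 0.58)]
keeper_knob wrist [([377.9, 250.3], 0.79)]
   [0.5616212  0.1152071  0.20959285] [-0.1808  0.1518  0.2096] [0.8 2.1]
keeper_pivot scene [([398.2, 228.7], 0.82)]
keeper_pivot wrist [([425.7, 176.7], 0.83)]
   [0.62010758 0.11029901 0.18253562] [-0.1224  0.1574  0.1825] [0.2 0.5]
(array([0.03611471, 0.01480288, 9.34572015]), array([-0.00023431, -0.00815668, -0.05260448]))
```

View pics/w15.png

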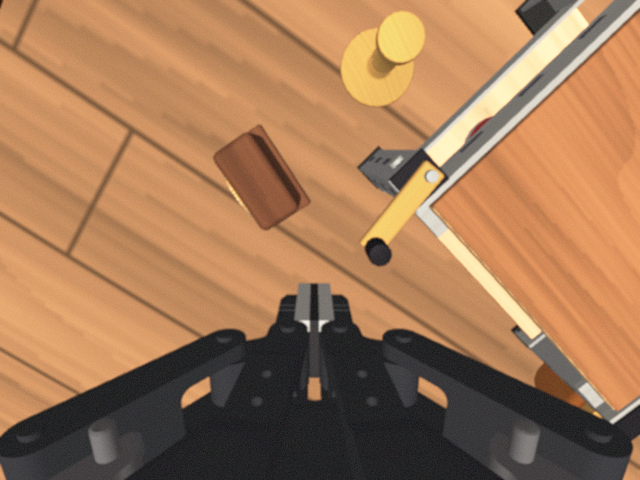

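The knob is at (378,251), to the right of the finger in view, with the landing spot clear. Descending.

>>> {"fn": "apply_moves", "kwargs": {"plan": [{"slide": [0, 0, 4.5], "rot": [0, 0, 0], "hand": 0}, {"slide": [0, 0, 9.2], "rot": [0, 0, 0], "hand": 0}, {"slide": [0, 0, 9.2], "rot": [0, 0, 0], "hand": 0}, {"slide": [0, 0, 9.2], "rot": [0, 0, 0], "hand": 0}]}}

```text
time_s: 17.3
eef_pos: [0.536, 0.1493, 0.17]
tool_rot: [0.954, 0.298, -0.001, -0.0]
force: [0.1, -0.3, -0.2]
width: 0.0
```

```bash
python3 - <<'E'
from h import *
f=grab('wrist','w16.png');g=grab('scene');s=r.observe();print(s['time_s'],s['force'],w2r(s['eef_pos']))
cv2.imwrite('pics/s16.png',cv2.resize(g['image'][100:280,300:480],None,fx=3.3,fy=3.3,interpolation=cv2.INTER_CUBIC))
R=Ro.from_quat(s['tool_rot'])
off=np.array([-1,1])/2**.5*.021
for th in (.1,.2,.4,.6,.8,1,1.2,1.4,1.5,1.571):
    k=np.array([-.120,.157])+.062*np.array([-np.cos(th),-np.sin(th)])+off
    print(th,(R.inv().apply(r2w(*k,s['eef_pos'][2])-s['eef_pos'])*100).round(2))
E
```

```text
17.4 [-0.17511858  0.06484257  0.31434847] [-0.20929408  0.18176929  0.17352743]
0.1 [-0.24  2.04  0.  ]
0.2 [-0.6   2.54  0.  ]
0.4 [-1.18  3.63  0.  ]
0.6 [-1.53  4.82  0.  ]
0.8 [-1.64  6.06  0.01]
1 [-1.49  7.29  0.01]
1.2 [-1.11  8.46  0.01]
1.4 [-0.5   9.54  0.02]
1.5 [-0.12 10.03  0.02]
1.571 [ 0.18 10.35  0.02]
```

View pics/w16.png

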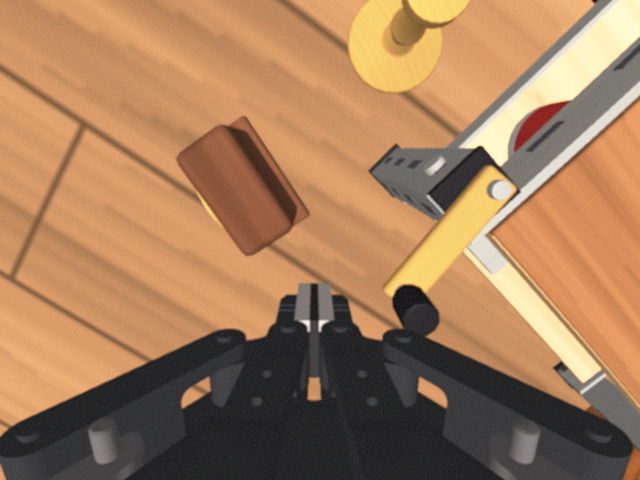

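View pics/s16.png

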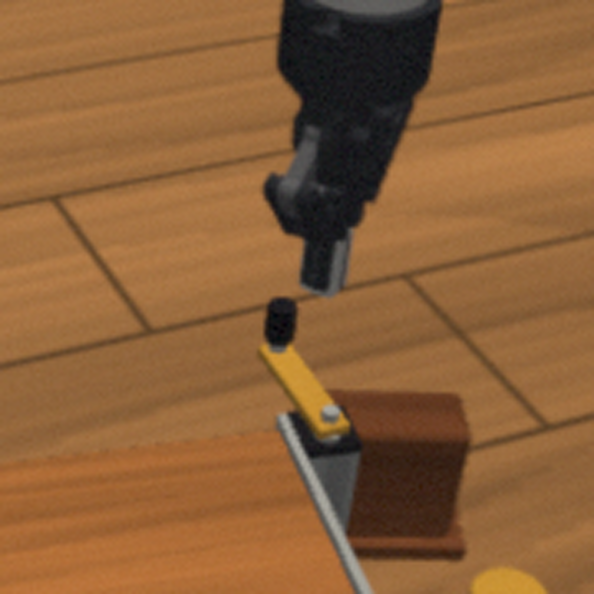

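```bash
python3 - <<'E'
from h import *
s=r.observe();g=grab('scene');print(s['time_s'],w2r(s['eef_pos']),s['tool_rot'].round(3))
R=Ro.from_quat(s['tool_rot'])
for z in(0,-.02,-.032,-.04): print(z,proj(g,s['eef_pos']+R.apply([.0,0,z])))
E
```

```text
17.4 [-0.20929408  0.18176929  0.17352743] [0.954 0.298 0.002 0.   ]
0 [[395.650342   200.85427171]]
-0.02 [[396.94476384 191.81749945]]
-0.032 [[397.73733784 186.27281622]]
-0.04 [[398.27249604 182.52399448]]
```

>>> {"fn": "apply_moves", "kwargs": {"plan": [{"slide": [0, 1.0, 0], "rot": [0, 0, 0], "hand": 0}, {"slide": [-0.2, 2.0, 0], "rot": [0, 0, 0], "hand": 0}, {"slide": [-0.6, 2.5, 0], "rot": [0, 0, 0], "hand": 0}, {"slide": [-0.9, 3.1, 0], "rot": [0, 0, 0], "hand": 0}, {"slide": [-1.2, 3.6, 0], "rot": [0, 0, 0], "hand": 0}]}}

```text
time_s: 17.95
eef_pos: [0.5474, 0.1124, 0.1705]
tool_rot: [0.955, 0.298, 0.0, -0.0]
force: [0.0, 1.3, 0.5]
width: 0.0001
```

```bash
cat > lk.py <<'E'
import sys
from h import *
n=sys.argv[1]
s=r.observe();f=grab('wrist');g=grab('scene');print(s['time_s'],s['force'].round(2),s['moment'].round(2),w2r(s['eef_pos']))
cv2.imwrite('pics/k%s.png'%n,np.hstack([cv2.resize(f['image'][120:420,220:640],(420,300)),cv2.resize(g['image'][150:270,290:440],(375,300),interpolation=cv2.INTER_CUBIC)]))
for c,q in(('scene',g),('wrist',f)):
    for d in r.place_of(c,'keeper_knob')[:2]:
        o,v=ray(q,d['centre']);X=w2r(o+v*(.207-o[2])/v[2]);print(c,round(d['confidence'],2),np.round(d['centre']),X.round(4),'ang',np.arctan2(.157-X[1],-.119-X[0]).round(2))
E
python3 lk.py 1
```

```text
17.95 [0.03 1.33 0.51] [0.1  0.05 0.03] [-0.19434265  0.14648852  0.17048151]
scene 0.8 [379. 201.] [-0.1711  0.136   0.207 ] ang 0.38
wrist 0.85 [367. 298.] [-0.1756  0.1331  0.207 ] ang 0.4
```

View pics/k1.png

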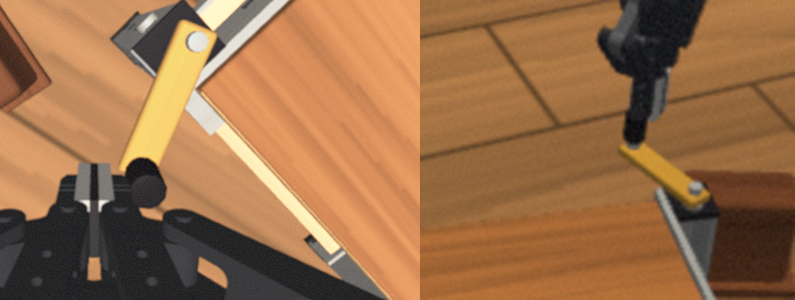

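The keeper moves (≈0.4 rad), with the finger bearing squarely on the knob. Continuing along the arc.

>>> {"fn": "apply_moves", "kwargs": {"plan": [{"slide": [-0.2, 0.6, 0], "rot": [0, 0, 0], "hand": 0}, {"slide": [-0.35, 1.2, 0], "rot": [0, 0, 0], "hand": 0}, {"slide": [-0.4, 1.8, 0], "rot": [0, 0, 0], "hand": 0}, {"slide": [-0.45, 2.45, 0], "rot": [0, 0, 0], "hand": 0}, {"slide": [-0.4, 3.05, 0], "rot": [0, 0, 0], "hand": 0}, {"slide": [-0.3, 3.65, 0], "rot": [0, 0, 0], "hand": 0}]}}

```text
time_s: 18.75
eef_pos: [0.5661, 0.0808, 0.1704]
tool_rot: [0.954, 0.298, -0.0, 0.0]
force: [0.2, 0.7, -1.3]
width: -0.0
```

```bash
python3 lk.py 2
```

```text
18.75 [ 0.21  0.69 -1.32] [0.06 0.18 0.02] [-0.1703255   0.11876629  0.17038317]
scene 0.86 [364. 210.] [-0.1502  0.1044  0.207 ] ang 1.04
scene 0.41 [324. 300.] [ 0.0335 -0.0026  0.207 ] ang 2.33
wrist 0.79 [366. 300.] [-0.1523  0.1052  0.207 ] ang 1.0
```

View pics/k2.png

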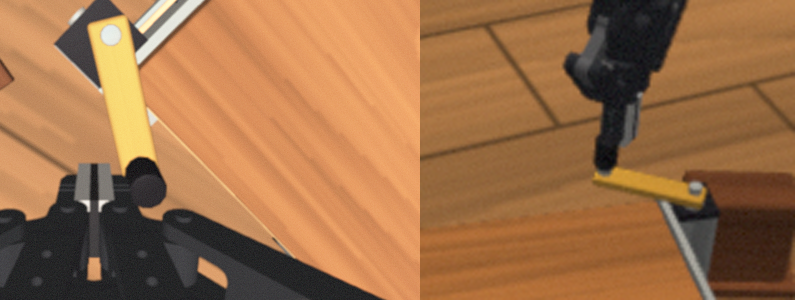

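>>> {"fn": "apply_moves", "kwargs": {"plan": [{"slide": [0.15, 0.6, 0], "rot": [0, 0, 0], "hand": 0}, {"slide": [0.4, 1.2, 0], "rot": [0, 0, 0], "hand": 0}, {"slide": [0.7, 1.7, 0], "rot": [0, 0, 0], "hand": 0}, {"slide": [1.0, 2.25, 0], "rot": [0, 0, 0], "hand": 0}, {"slide": [1.35, 2.7, 0], "rot": [0, 0, 0], "hand": 0}]}}

```text
time_s: 19.45
eef_pos: [0.5927, 0.0666, 0.1704]
tool_rot: [0.954, 0.298, -0.0, 0.0]
force: [-1.1, 0.1, -0.4]
width: 0.0002
```

```bash
python3 lk.py 3
```

```text
19.45 [-1.15  0.14 -0.38] [0.09 0.15 0.01] [-0.14159023  0.10951939  0.17036756]
scene 0.57 [366. 223.] [-0.1181  0.0976  0.207 ] ang 1.59
wrist 0.59 [366. 301.] [-0.1241  0.096   0.207 ] ang 1.49
```

View pics/k3.png

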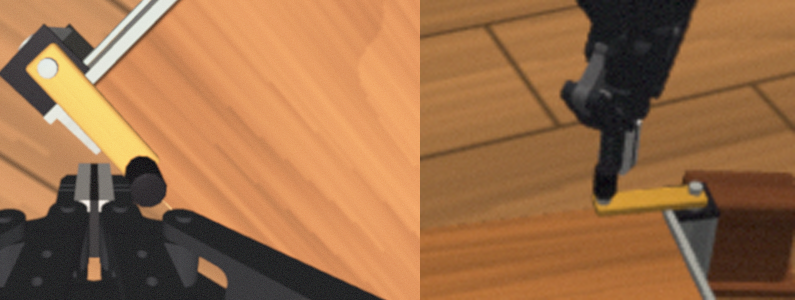

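Nearly there (~1.5 rad). Now small steps along rack +x to feel the stop.

>>> {"fn": "apply_moves", "kwargs": {"plan": [{"slide": [0.15, 0.15, 0], "rot": [0, 0, 0], "hand": 0}, {"slide": [0.3, 0.3, 0], "rot": [0, 0, 0], "hand": 0}]}}

```text
time_s: 19.85
eef_pos: [0.5962, 0.0663, 0.1704]
tool_rot: [0.954, 0.299, -0.0, -0.0]
force: [-0.5, 0.5, 0.3]
width: 0.0001
```

>>> {"fn": "apply_moves", "kwargs": {"plan": [{"slide": [0.1, 0.1, 0], "rot": [0, 0, 0], "hand": 0}, {"slide": [0.1, 0.1, 0], "rot": [0, 0, 0], "hand": 0}]}}

```text
time_s: 20.05
eef_pos: [0.5972, 0.0664, 0.1702]
tool_rot: [0.954, 0.299, -0.001, -0.001]
force: [-1.8, 1.4, 0.6]
width: 0.0
```

```bash
python3 lk.py 4
```

```text
20.05 [-1.76  1.42  0.65] [ 0.24  0.37 -0.05] [-0.13715865  0.11008327  0.1702401 ]
scene 0.81 [367. 220.] [-0.1236  0.1018  0.207 ] ang 1.49
wrist 0.97 [363. 300.] [-0.1198  0.0976  0.207 ] ang 1.56
wrist 0.59 [280.  45.] [-0.0741  0.1904  0.207 ] ang -2.5
```

View pics/k4.png

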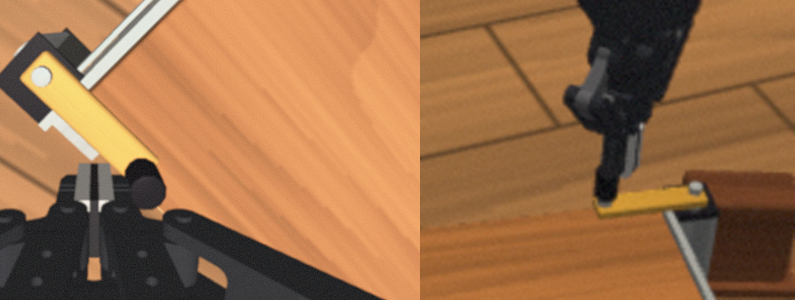

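>>> {"fn": "apply_moves", "kwargs": {"plan": [{"slide": [0.1, 0.1, 0], "rot": [0, 0, 0], "hand": 0}, {"slide": [0.2, 0.2, 0], "rot": [0, 0, 0], "hand": 0}, {"slide": [0.2, 0.2, 0], "rot": [0, 0, 0], "hand": 0}]}}

```text
time_s: 20.55
eef_pos: [0.5983, 0.0669, 0.1699]
tool_rot: [0.954, 0.299, -0.002, -0.002]
force: [-6.8, 5.6, 3.2]
width: -0.0001
```

```bash
python3 lk.py 5
```

```text
20.55 [-6.82  5.56  3.22] [ 0.72  1.03 -0.05] [-0.13611644  0.11080693  0.16991615]
scene 0.67 [368. 223.] [-0.1181  0.1008  0.207 ] ang 1.59
wrist 0.58 [364. 306.] [-0.1205  0.0962  0.207 ] ang 1.55
```

View pics/k5.png

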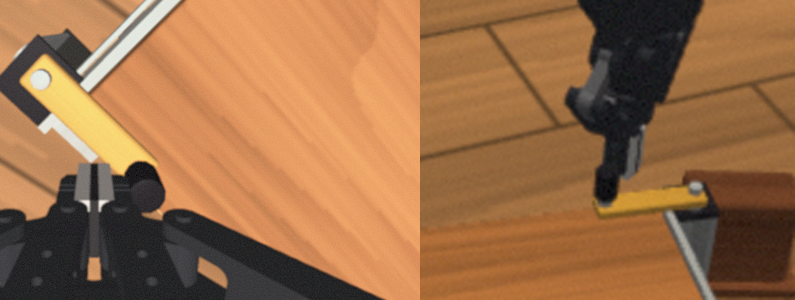

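The stop is firm: the force rose to about 9 N and the knob no longer moves. Backing straight off the knob, rising, and checking.

>>> {"fn": "apply_moves", "kwargs": {"plan": [{"slide": [0, -1, 0], "rot": [0, 0, 0], "hand": 0}, {"slide": [0, -3, 0], "rot": [0, 0, 0], "hand": 0}, {"slide": [-2, -5, -4], "rot": [0, 0, 0], "hand": 0}, {"slide": [-6, -5, -9], "rot": [0, 0, 0], "hand": 0}, {"slide": [-10, -5, -14], "rot": [0, 0, 0], "hand": 0}, {"slide": [-14, -5, -16], "rot": [0, 0, 0], "hand": 0}, {"slide": [-14, -5, -16], "rot": [0, 0, 0], "hand": 0}, {"slide": [-14, -5, -16], "rot": [0, 0, 0], "hand": 0}, {"slide": [-14, -5, -16], "rot": [0, 0, 0], "hand": 0}]}}

```text
time_s: 21.65
eef_pos: [0.4572, 0.0272, 0.3305]
tool_rot: [0.954, 0.298, 0.001, 0.0]
force: [0.4, 0.4, 0.0]
width: -0.0
```

```bash
python3 - <<'E'
from h import *
f=grab('wrist','w20.png');g=grab('scene','s20.png');t=grab('top','t20.png');s=r.observe()
print(s['time_s'],s['force'].round(2),w2r(s['eef_pos']))
for l in('shelf_front','shelf_back_left','shelf_back_right','keeper_knob','keeper_pivot','bowl','tin','mug','clock','candlestick','jar','vase'):
    L=[]
    for c,q in(('scene',g),('top',t)):
        d=r.place_of(c,l)
        if d: L.append((q,d[0]['centre']))
    if len(L)>1: X,e=tri(L);print(l,X.round(3),w2r(X).round(4),np.round(e,1))
cv2.imwrite('pics/f20.png',np.hstack([g['image'][180:460,140:490],t['image'][90:370,180:500]]))
E
```

```text
21.8 [ 0.18 -0.09 -0.44] [-0.26832291  0.04671876  0.32859024]
shelf_front [ 0.586 -0.044  0.168] [-0.1289 -0.0002  0.1682] [1.6 1.4]
shelf_back_left [0.819 0.042 0.16 ] [0.0858 0.1259 0.1598] [0.3 0.2]
shelf_back_right [ 0.775 -0.206  0.161] [ 0.0866 -0.1265  0.1611] [1.  0.6]
keeper_knob [0.608 0.052 0.203] [-0.1237  0.0979  0.203 ] [0.5 0.5]
keeper_pivot [0.626 0.108 0.19 ] [-0.1159  0.1562  0.1897] [3.5 3. ]
mug [ 0.428 -0.251 -0.001] [-0.2475 -0.232  -0.0007] [2.6 2.3]
clock [ 0.526  0.215 -0.004] [-0.2338  0.2439 -0.0041] [0.2 0.1]
candlestick [0.713 0.177 0.009] [-0.0425  0.24    0.0092] [0.5 0.4]
jar [ 0.531 -0.29   0.001] [-0.1384 -0.2528  0.0008] [0.2 0.1]
vase [ 0.636 -0.312 -0.002] [-0.0318 -0.2551 -0.0017] [0.7 0.5]
```

View pics/f20.png

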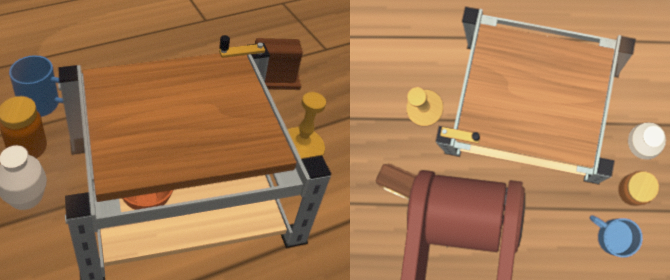

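View pics/w20.png

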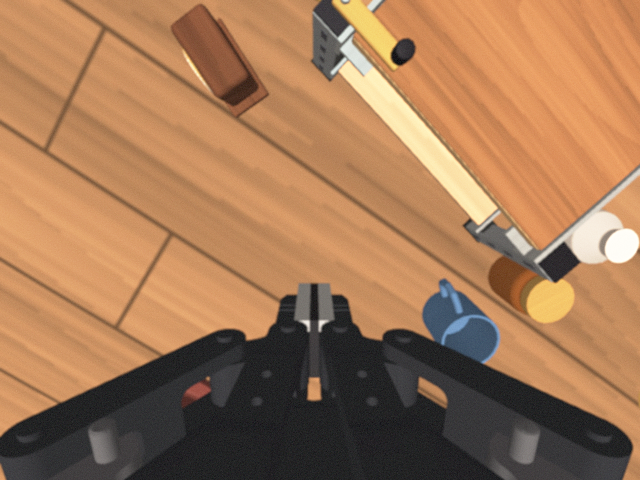

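The keeper lies parallel across the shelf's front, both back ends are at z≈0.160, the stock is unmoved, and the arm is clear. Handing in.

```bash
python3 -c "
from h import *
print(r.job_done())"
```

```text
the job is handed in; nothing more can be done
None
```

The shelf is home with both back ends in the notches, and the keeper is round at its stop across the shelf's front. I handed the job in at about 22 s of the 45 s allowed.

- **Shelf:** I pushed it with shut fingers at the middle of its front edge, about 85 mm at 2–3 N. I stopped when the force rose to about 5 N against the notch end.
- **Shelf, last check:** The front is at rack x ≈ -0.129 and z ≈ 0.168 m. The back ends are at z ≈ 0.160 and 0.161 and x ≈ 0.086 and 0.087, which is 0–1 mm past the 80–86 mm range and within the 2 mm calibration.
- **Keeper:** I swept the knob round until it stopped moving, at about 9 N, and then backed off. The last pictures show the bar lying across the front edge. Knob readings against the stop gave 1.55–1.59 rad. In the last check the knob reads about 5 mm short of its expected x, but its pivot reading was poor.
- **Stock:** The mug, jar, vase, clock and candlestick measure within about 4 mm of their first positions, which is measurement noise. The bowl and tin were mostly hidden under the shelf at the end and could not be measured again. Nothing was pushed near them.

**What disagreed:**
- The fingertips looked about 30 mm behind the reported TCP when shut, and 43 mm when open. Because of that, my first pass went just above the shelf without touching it. I then backed off, shut the fingers and lowered the tool.
- One earlier move was refused for a missing "hand" value, and nothing moved.

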